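# Unpack the wedge-locked transit box

## Task

Unpack the grey metal transit box. Its lid is locked by a steel wedge jammed under the sprung staple: work the wedge loose by its knob with small pulls to one side and the other until it slides free, without dragging the box along the bench, and lay it aside. Swing the lid up and back, move every cover from the box into the empty dark grey tray, lay the wedge inside the box for safe keeping, then shut the lid and press down on it firmly to make sure that it is fully home. Leave the other things on the bench alone.

Things in the scene. Friction and masses are not known exactly. Their poses are not given: they have to be found in the camera images.
- box: grey sheet-metal transit box, loose on four rubber feet, about 3 kg: 212 mm (its x) by 110 mm (its y), rim 80 mm above the bench, walls 6 mm, inside 200 x 98 mm. Origin: on the bench under its centre; z up, +x away from the robot, +y to the left. Its flat lid (top 86.5 mm above the bench when shut) overhangs the right wall as a lip out to y = -107 mm, which carries staple and handle.
- foam (a point): middle of the top of the foam bed in the box, 28 mm above the bench; three slots across it, 27 mm wide along the box's x, centred at box x = -50, 0 and +50 mm, hold the covers; slot floor 16 mm above the bench. Between this bed and the shut lid there are 52 mm.
- hinge (a point): middle of the lid's hinge line, which runs along the box's x at box y = +55 mm, 83.5 mm above the bench (mid plane of the 6 mm lid).
- lid (a joint): angle of the lid: 0 shut and fully home, grows as it swings up and back to the left, 1.57 upright, at most 1.75. The hinge is stiff: it takes about 0.34 N m beside the lid's own weight of 260 g (up to 4 N at the handle), and the lid stays where it is left.
- handle (a point): middle of the handle's bar on the lid: a round bar 10 mm thick, 36 mm long, along the box's x, 42 mm over the lid's mid plane (34 mm free under it), at box x = +38 mm, 153 mm from the hinge line; the lip ends 9 mm beyond it. It turns easily in a light grip.
- staple (a point): point on the shut lid's top under the middle of the staple, box x = -25, y = -76 mm: a steel bridge fixed to the box, 18 mm long in x, legs 32 mm apart inside (across y) that stand up through slots in the lip; top 31 mm above the lid; a sprung pad under it presses on the wedge with about 32 N. It stays on the box when the lid opens.
- wedge: steel wedge, 101 mm long, 22 mm wide, 120 g, lying on the lid's lip along the box's x, thin end away from the robot. Origin: on its underside below the knob; +x to the thin end, z up. Thin end (x = 88 mm) 9 mm thick, 18 mm thick at x = 23 mm (slope 0.13); from there to x = -13 mm a flat tail 8 mm thick, 20 mm wide. It comes out towards its own -x.
- knob (a point): where to take the wedge: axis of its upright round knob, 18 mm thick, 30 mm above the underside (knob from 8 to 45 mm), 60 mm from the staple. A straight pull just drags the box. Swung about the staple (10 N; 0.25 rad each way, the hand turning with it, or the grip hinders it) it gives outwards 2 to 3 mm a swing. The pad lets go after 23 mm, it is clear after 40.
- wedge_tip (a point): middle of the wedge's thin end, on its underside (88 mm from the knob's axis).
- tray: empty dark grey plastic tray, loose, 184 mm (its x) by 116 mm (its y), 24 mm high, walls and floor 4 mm; origin under its centre, z up.
- cover1: one of up to three equal moulded covers, a block 52 (x) x 88 (y) x 24 mm (z), 60 g; absent (None) in some starts. Origin: centre of its 52 x 88 mm underside, the block reaches from z = 0 to 24 mm. At the start it stands on its long edge in a slot of the foam in the box: thickness along the box's x, 88 mm along the box's y, 52 mm tall, top edge 68 mm above the bench.
- cover2: one of up to three equal moulded covers, a block 52 (x) x 88 (y) x 24 mm (z), 60 g; absent (None) in some starts. Origin: centre of its 52 x 88 mm underside, the block reaches from z = 0 to 24 mm. At the start it stands on its long edge in a slot of the foam in the box: thickness along the box's x, 88 mm along the box's y, 52 mm tall, top edge 68 mm above the bench.
- cover3: one of up to three equal moulded covers, a block 52 (x) x 88 (y) x 24 mm (z), 60 g; absent (None) in some starts. Origin: centre of its 52 x 88 mm underside, the block reaches from z = 0 to 24 mm. At the start it stands on its long edge in a slot of the foam in the box: thickness along the box's x, 88 mm along the box's y, 52 mm tall, top edge 68 mm above the bench.
- tape_roll: bystander: roll of tape, lying, 92 mm across, 19 mm high; origin under its centre.
- grease_tin: bystander: small closed tin, 69 mm across, 28 mm high; origin under its centre.
- threadlock: bystander: small bottle, standing, 34 mm wide, 98 mm high; origin under its centre.
- tape_measure: bystander: tape measure standing on its base, 36 x 80 x 62 mm; origin under its centre.
- spanner: bystander: spanner lying flat behind the tray, 137 mm long (its y), 30 mm wide, 8 mm high; origin under its centre.
- cup_a: bystander: turned cup, standing at the back, 36 mm across, 43 mm high; origin under its centre.

How it is judged:
By the outcome, as a careful person would: the job done as asked, in the order asked, and still so for the second after the job is handed in, with the robot touching nothing.
Of cover1, cover2, cover3 only 2 to 3 are there at a start; the rules pass over those that are not, and their reading is None.
At some moment in a run one of tray may be knocked a few centimetres aside while the robot is not near it.
Once in a run the grip may slacken for a moment while it holds something.
It also fails if it takes over 210 s, if anything falls off the work surface, if the arm or the gripper's body presses on something with over 40 N, if the wrist force passes 120 N, or if a joint passes its speed limit or range.

## Robot

A 7-joint arm with a two-finger parallel gripper is mounted at the origin on a cart in front of the work surface, level with it; the furniture and walls round the work are solid. World frame = base frame: x ahead of the robot, y to its left, z up, the work surface at z = 0. Lengths are in m, angles in rad, forces in N, time in s.
With the tool pointing down it reaches from about 0.4 to 0.85 m from the base axis. Payload 4.5 kg.
Tool frame: the origin (TCP) lies at the very end of the fingers, on their centre line; the grasp point (between the pads) lies 19 mm behind it; z points along the fingers, y is the direction in which the jaws open and shut (so a half turn about z gives the same grasp; the last joint's range is limited). The gripper opens to 88 mm and grips with 3 to 60 N. Pads are 18 mm wide; open, the fingers measure 123 mm over their backs; the gripper's body (75 mm by 187 mm) begins 45 mm behind the grasp point.
Start: joints at [1.367, 0.689, -0.195, 1.565, 0.157, 0.902, -0.215], TCP at [0.147, -0.607, 0.239] pointing down, gripper open.
Joint ranges: [-3.01, 3.01], [-0.46, 2.08], [-1.47, 1.51], [0.13, 2.56], [-1, 4.14], [0.04, 2.09], [-2.66, 2.66]. Speed limits (rad/s): [2.57, 2.57, 3.14, 3.14, 3.14, 3.14, 3.14].

## Interface

Orientations are given as a unit quaternion [x, y, z, w].
In Python, from plant import telemetry, imaging, r gives the robot as it stands.
- The arm moves only by the shell command python3 -m creep 'ROWS' [FORCE]. ROWS is JSON, a list of rows, each a list of 5 numbers: the closure in counts, from 0 (fully open) to 255 (shut), then the shift along the tool's x, y, z in m, then the turn about the tool's z in degrees. In form: [[fingers, x, y, z, yaw], ...]. A call has 1 to 10 rows; each row is the pose to reach, as a shift and turn from the pose commanded when the call began, along the tool's axes at that moment; what a row does not reach only later rows make up. A row lasts 1/8 s, in which the tool goes at most 62.5 mm and 10.7 degrees, less where a joint would pass 70% of its speed; a pose out of reach is approached as far as the arm can. A call with a gripper value outside its range is refused whole. The fingers move at their own pace and stop on an object; FORCE is the grip in N (left out, the last holds). Time passes only in rows, so rows that repeat a pose let the fingers close. It gives the time, the measured TCP pose, the force and the opening at its end, in the units of the state.
- telemetry.get_state(): the state, without advancing time (a new reading comes with each control period).
- imaging.snapshot(name): name is "scene" or "top" or "wrist"; returns a dict with "image" (480x640x3 uint8, blue, green, red), "camera_matrix" (3x3 intrinsics, pixels), "R" (3x3) and "t" (3): a world point X has camera coordinates R X + t; the wrist camera has in their place "hand_eye" (4x4, takes a point from camera to tool coordinates, whose origin is the TCP and whose axes are the flange's). Camera axes: x right, y down, z forward; pixel columns grow to the right and rows downward; lengths in m; the calibration is good to about 2 mm. The wrist camera is an equidistant fisheye: a pixel r from the principal point sees the ray r / f radians off the axis. A picture is of the moment at which its call begins: read the wrist's pose just before it. There is no depth.
- r.finish_job(): hands the job in, once; it reports no verdict.
Trained networks look in a picture, given as the dict that the camera call returned (one of the last four; its "shot" number tells which), for a name from the list of things; names that differ only in an ending like _2 or _b are one class to them, and where a whole thing is asked for, a point or a joint stands for the part that bears it (a point fixed in the world has none). Each returns a list of dicts, best first, with "score" (0 to 1); they miss things now and then, are a little off and sometimes report something else, mostly with a low value. They report only what shows in the picture. A call takes as long as a camera call.
- imaging.boxes_of(picture, target): "rect" ([left, top, right, bottom] in pixels, round what is visible of it).
- imaging.trace(picture, target): "pixels" (480x640 bool, what is visible of it) and "rect" ([left, top, right, bottom] in pixels, round what is visible of it).
- imaging.place_of(picture, target): "location" ([row, column] in pixels: a listed point, or the origin of a listed thing).
The state is a dict: "clock": time; "q": joint angles; "qd": joint speeds; "joint_torque": joint torques, N m; "tool_pos": TCP position; "eef_rot": TCP orientation; "contact_force": force on the tool from outside, world axes, zero at the start; "moment": the same for the moment, N m; "opening": opening from 0.0 (shut) to 1.0 (fully open).
Only numpy, scipy, OpenCV 4.12 (cv2) and the standard library are available. Lean on these libraries where they do the work, as an engineer would, in place of code of your own. Each camera call takes 0.05 s, during which the arm holds its last target.

## Working session

There is one attempt and no reset: what is moved stays moved. The work goes in short steps, Python scripts to look and compute and a shell command to move; the robot and the scene stay as the last step left them, time stands still between calls to the robot, and variables do not carry over. Pictures are saved under pics/ and viewed, and the job is handed in when it is done.

```bash
ls -la; mkdir -p pics
python3 - <<'E'
from plant import telemetry, imaging, r
import cv2
s=telemetry.get_state()
for k,v in s.items(): print(k,v)
for n in ["scene","top","wrist"]:
    p=imaging.snapshot(n); cv2.imwrite(f"pics/a_{n}.png",p["image"])
    print(n,{k:(v.tolist() if hasattr(v,'tolist') else v) for k,v in p.items() if k!="image"})
E
```

```text
total 12
drwxr-xr-x  3 agent agent 4096 Dec  7 15:55 .
drwxr-xr-x 23 root  root  4096 Dec  7 15:55 ..
drwxr-xr-x  2 agent agent 4096 Dec  7 15:55 pics
clock 0.0
q [ 1.3668443   0.69000805 -0.1945115   1.56631711  0.15729522  0.90248712
 -0.21511041]
qd [-1.18720693e-03  8.88787218e-04  1.74441225e-06  2.19945058e-03
  3.72488668e-04  8.91720469e-04 -1.54809318e-03]
joint_torque [-1.33024446e-04 -5.27566874e+01 -1.26732677e+00 -1.53430653e+01
 -5.27660816e-02  6.27172718e-03  1.58672265e-04]
tool_pos [ 0.14700608 -0.6068282   0.23790211]
eef_rot [ 9.92938246e-01  1.18628847e-01 -1.70476482e-04 -8.98367869e-04]
contact_force [-0.06970108  1.11457459  0.10170164]
moment [ 0.00697073  0.02826464 -0.02463245]
opening 1.0008033203265736
scene {'camera_matrix': [[526.7012477267053, 0.0, 324.75065123586126], [0.0, 526.7012477267053, 244.44900001306254], [0.0, 0.0, 1.0]], 'R': [[0.863434246259637, -0.5039557155643692, 0.02258183199071003], [-0.220908729269943, -0.4179714283818211, -0.8811919305059477], [0.45352027046030835, 0.7558627665168225, -0.4722190619565714]], 't': [-0.4692953914054742,
[... 221 characters left out ...]
9254742608487, -0.03829030758662], [-0.9999146535001745, 0.005339845976206983, -0.011923580023474364], [0.012119158232222748, 0.0382288558473375, -0.9991955166954793]], 't': [0.16900847273408603, 0.6085335157757511, 0.9453871714259443], 'shot': 2}
wrist {'camera_matrix': [[371.64829954431775, 0.0, 314.85145762710295], [0.0, 371.64829954431775, 239.54365734001246], [0.0, 0.0, 1.0]], 'hand_eye': [[-0.0003633258957098998, -0.9466802110874898, -0.3221745581662777, 0.08594442876721209], [0.9999992036704922, 4.541884637659078e-05, -0.0012611881328262126, 0.0015793580019697329], [0.001208574644568735, -0.32217475983147886, 0.9466794407162619, -0.14559211316683432], [0.0, 0.0, 0.0, 1.0]], 'shot': 3}
```

View pics/a_scene.png

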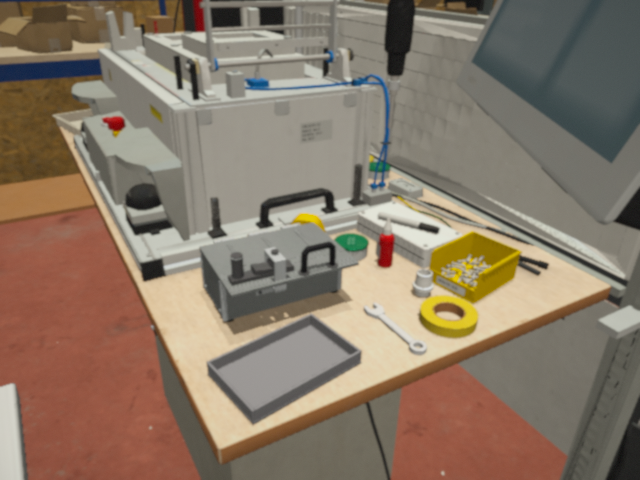

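View pics/a_top.png

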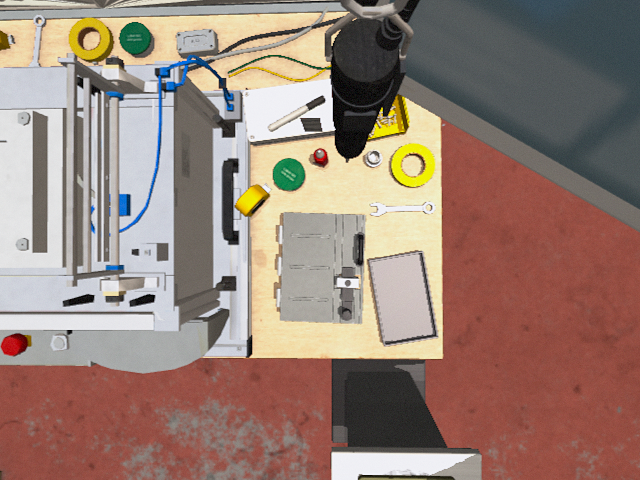

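View pics/a_wrist.png

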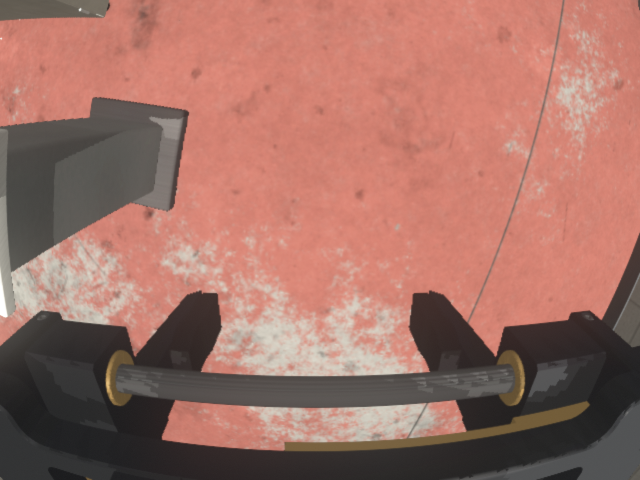

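The top view shows the box (about 320,267), with the tray to its right at (403,297), the machine to the left and a hanging tool at (350,155). I'll measure these next.

```bash
cat > h.py <<'E'
from plant import telemetry, imaging, r
import numpy as np, cv2
from scipy.spatial.transform import Rotation as Ro
def snap(n,save=None):
    s=telemetry.get_state()
    p=imaging.snapshot(n)
    if n=="wrist":
        T=np.eye(4);T[:3,:3]=Ro.from_quat(s["eef_rot"]).as_matrix();T[:3,3]=s["tool_pos"]
        p["Twc"]=T@np.array(p["hand_eye"])
    else:
        T=np.eye(4);T[:3,:3]=np.array(p["R"]).T;T[:3,3]=-np.array(p["R"]).T@np.array(p["t"]);p["Twc"]=T
    p["n"]=n
    if save: cv2.imwrite(f"pics/{save}.png",p["image"])
    return p
def ray(p,row,col):
    K=np.array(p["camera_matrix"]);x=(col-K[0,2])/K[0,0];y=(row-K[1,2])/K[1,1]
    if p["n"]=="wrist":
        t=np.hypot(x,y);d=np.array([x,y,0])/max(t,1e-9)*np.sin(t)+np.array([0,0,np.cos(t)])
    else: d=np.array([x,y,1.])
    d=p["Twc"][:3,:3]@d
    return p["Twc"][:3,3],d/np.linalg.norm(d)
def onz(p,row,col,z):
    o,d=ray(p,row,col);return o+d*(z-o[2])/d[2]
def proj(p,X):
    X=np.asarray(X,float);c=p["Twc"][:3,:3].T@(X-p["Twc"][:3,3]);K=np.array(p["camera_matrix"])
    if p["n"]=="wrist":
        rr=np.hypot(c[0],c[1]);t=np.arctan2(rr,c[2]);u=c[:2]/max(rr,1e-9)*t
    else: u=c[:2]/c[2]
    return u[0]*K[0,0]+K[0,2],u[1]*K[1,1]+K[1,2]
def tri(rays):
    A=np.zeros((3,3));b=np.zeros(3)
    for o,d in rays:
        M=np.eye(3)-np.outer(d,d);A+=M;b+=M@o
    X=np.linalg.solve(A,b);e=[np.linalg.norm((np.eye(3)-np.outer(d,d))@(X-o)) for o,d in rays]
    return X,max(e)
def tool():
    s=telemetry.get_state();R=Ro.from_quat(s["eef_rot"]).as_matrix()
    return s,R
def togo(X,yaw=None):
    """X desired TCP world; yaw: desired world direction angle (deg) of tool y (mod 180). prints shift+turn"""
    s,R=tool();d=R.T@(np.array(X)-s["tool_pos"]);y0=np.degrees(np.arctan2(R[1,1],R[0,1]))
    out=f"shift {np.round(d*1000,1)} mm"
    if yaw is not None:
        dy=-(yaw-y0); dy=(dy+90)%180-90; out+=f" turn {dy:.1f}"
    print("t",round(s["clock"],2),"tcp",np.round(s["tool_pos"],4),"tool-y dir %.1f"%y0,"q7 %.2f"%s["q"][6],"F",np.round(s["contact_force"],1),"|",out)
E
python3 - <<'E'
from h import *
T=snap("top");S=snap("scene")
names=dict(box=0,foam=.028,hinge=.0835,handle=.1255,staple=.0865,wedge=.0865,knob=.1165,wedge_tip=.0865,tray=0,tape_roll=0,grease_tin=0,threadlock=0,tape_measure=0,spanner=0,cup_a=0)
for n,z in names.items():
    a=imaging.place_of(T,n);b=imaging.place_of(S,n)
    o=n
    if a: o+=f" T {a[0]['score']:.2f} px{np.round(a[0]['location'])} {np.round(onz(T,*a[0]['location'],z),4)[:2]}"
    if b: o+=f" S {b[0]['score']:.2f} px{np.round(b[0]['location'])} {np.round(onz(S,*b[0]['location'],z),4)[:2]}"
    if a and b:
        X,e=tri([ray(T,*a[0]['location']),ray(S,*b[0]['location'])]);o+=f" tri {np.round(X,4)} e{e:.4f}"
    print(o)
for n in["box","tray"]:
    m=imaging.trace(T,n)[0]["pixels"].astype(np.uint8)
    c=max(cv2.findContours(m,0,2)[0],key=cv2.contourArea)
    q=cv2.boxPoints(cv2.minAreaRect(c));z=.0865 if n=="box" else .024
    print(n,q.round(1).tolist());P=np.array([onz(T,v,u,z)[:2] for u,v in q]);print(P.round(4).tolist(),P.mean(0))
    for i in range(4):
        d=P[(i+1)%4]-P[i];print(np.linalg.norm(d).round(4),np.degrees(np.arctan2(d[1],d[0])).round(1))
E
```

```text
box T 0.83 px[266. 312.] [0.5481 0.1968] S 0.89 px[289. 272.] [0.5534 0.1998] tri [0.5497 0.1958 0.0036] e0.0016
foam
hinge T 0.93 px[267. 282.] [0.5496 0.2503] S 0.76 px[233. 261.] [0.5614 0.2576] tri [0.5533 0.2477 0.0902] e0.0036
handle T 0.91 px[248. 360.] [0.5878 0.0988] S 0.65 px[262. 237.] [0.4599 0.1136] tri [0.5288 0.1197 0.1088] e0.0626
staple T 0.92 px[280. 346.] [0.5246 0.1251] S 0.84 px[274. 277.] [0.5224 0.1121] tri [0.5258 0.1241 0.0792] e0.0020
wedge T 0.69 px[313. 346.] [0.4597 0.1243] S 0.67 px[280. 235.] [0.4608 0.1273] tri [0.4599 0.1243 0.0884] e0.0001
knob T 0.63 px[314. 347.] [0.4636 0.122 ] S 0.56 px[263. 237.] [0.4638 0.1238] tri [0.4634 0.1221 0.1174] e0.0003
wedge_tip T 0.67 px[301. 401.] [0.4832 0.0173] S 0.85 px[264. 292.] [0.5567 0.1297] tri [0.4972 0.024  0.1578] e0.0053
tray T 0.64 px[297. 402.] [0.4799 0.0045] S 0.74 px[369. 286.] [0.4822 0.0041] tri [0.481  0.004  0.0006] e0.0011
tape_roll T 0.91 px[167. 416.] [ 0.7591 -0.0271] S 0.63 px[324. 445.] [ 0.7547 -0.0232] tri [ 0.7566 -0.0252  0.0009] e0.0028
grease_tin T 0.90 px[177. 291.] [0.7411 0.2413]
[... 302 characters left out ...]
8 px[160. 373.] [0.7754 0.0649] S 0.78 px[294. 419.] [0.7716 0.0639] tri [ 0.7748  0.0655 -0.0018] e0.0012
box [[275.1000061035156, 320.79998779296875], [278.5, 211.60000610351562], [366.3999938964844, 214.39999389648438], [362.8999938964844, 323.6000061035156]]
[[0.4446, 0.264], [0.6596, 0.2564], [0.6528, 0.0835], [0.4395, 0.0915]] [0.54911821 0.17386759]
0.2151 -2.0
0.173 -92.2
0.2134 177.8
0.1725 88.3
tray [[368.0, 259.3999938964844], [423.6000061035156, 249.60000610351562], [439.1000061035156, 337.3999938964844], [383.5, 347.20001220703125]]
[[0.5624, 0.0774], [0.5824, -0.0383], [0.3999, -0.0689], [0.3791, 0.0463]] [0.48094086 0.00414502]
0.1174 -80.2
0.1851 -170.5
0.117 100.2
0.1859 9.6
```

Run:
```python
from h import *
T=snap("top");S=snap("scene")
print(tri([ray(T,155,348),ray(S,75,398)]))
# machine face: top-left column edges; black handle of machine in scene (325,195)
print(tri([ray(T,165,229),ray(S,196,332)]), tri([ray(T,240,230),ray(S,222,265)]))
togo([.42,-.25,.25],-92);togo([.44,.122,.25],-92)
```

```text
(array([0.71982764, 0.11877188, 0.36478138]), np.float64(0.005924648148693463))
(array([0.75898325, 0.35380911, 0.07909415]), np.float64(0.005574972368760389)) (array([0.60885607, 0.35993349, 0.0504347 ]), np.float64(0.005083352042778304))
t 1.95 tcp [ 0.1473 -0.6074  0.2387] tool-y dir -76.4 q7 -0.22 F [ 0.3 -0.5  0.6] | shift [ 349.3 -283.1  -11.3] mm turn 15.6
t 1.95 tcp [ 0.1473 -0.6074  0.2387] tool-y dir -76.4 q7 -0.22 F [ 0.3 -0.5  0.6] | shift [ 456.4 -639.9  -11.3] mm turn 15.6
```

```bash
python3 -m creep '[[60,0.05,-0.04,-0.01,4],[60,0.10,-0.08,-0.01,8],[60,0.15,-0.12,-0.01,12],[60,0.20,-0.16,-0.01,15.6],[60,0.25,-0.20,-0.01,15.6],[60,0.30,-0.24,-0.01,15.6],[60,0.34,-0.28,-0.01,15.6],[60,0.36,-0.33,-0.01,15.6],[60,0.38,-0.39,-0.01,15.6],[60,0.40,-0.44,-0.01,15.6]]'
python3 - <<'E'
from h import *
togo([.44,.122,.25],-92)
E
```

```text
clock: 3.2
tool_pos: [0.4325, -0.0832, 0.2489]
eef_rot: [1.0, -0.017, 0.0, -0.0]
contact_force: [0.5, -0.5, -0.8]
opening: 0.766
t 3.2 tcp [ 0.4325 -0.0832  0.2489] tool-y dir -91.9 q7 -1.58 F [ 0.5 -0.5 -0.8] | shift [   0.6 -205.4   -1. ] mm turn 0.1
```

```bash
python3 -m creep '[[60,0,-0.05,0,0],[60,0,-0.10,0,0],[60,0,-0.15,0,0],[60,0,-0.19,0,0],[60,-0.01,-0.205,0,0],[60,-0.01,-0.205,0,0]]'
python3 - <<'E'
from h import *
W=snap("wrist","b_wrist")
for n,z in dict(knob=.1165,wedge=.0865,staple=.0865,wedge_tip=.0865,handle=.1255,hinge=.0835,box=0).items():
    a=imaging.place_of(W,n)
    if a:print(n,round(a[0]['score'],2),np.round(a[0]['location']),onz(W,*a[0]['location'],z).round(4))
togo([.4636,.122,.097],-92)
E
```

```text
clock: 3.95
tool_pos: [0.4289, 0.1209, 0.2488]
eef_rot: [1.0, -0.016, -0.0, -0.0]
contact_force: [-0.6, -0.2, 0.2]
opening: 0.765
knob 0.58 [182. 309.] [0.4668 0.1238 0.1165]
wedge 0.88 [175. 309.] [0.4676 0.124  0.0865]
staple 0.95 [105. 310.] [0.5258 0.1217 0.0865]
wedge_tip 0.62 [ 73. 314.] [0.5525 0.1169 0.0865]
handle 0.93 [ 20. 342.] [0.5869 0.0959 0.1255]
hinge 0.6 [ 82. 158.] [0.5572 0.2524 0.0835]
box 0.91 [ 86. 238.] [0.5535 0.1975 0.    ]
t 4.35 tcp [0.4297 0.1189 0.2487] tool-y dir -92.1 q7 -2.02 F [ 0.3  1.1 -1.3] | shift [ 33.8  -4.3 151.7] mm turn -0.1
```

View pics/b_wrist.png

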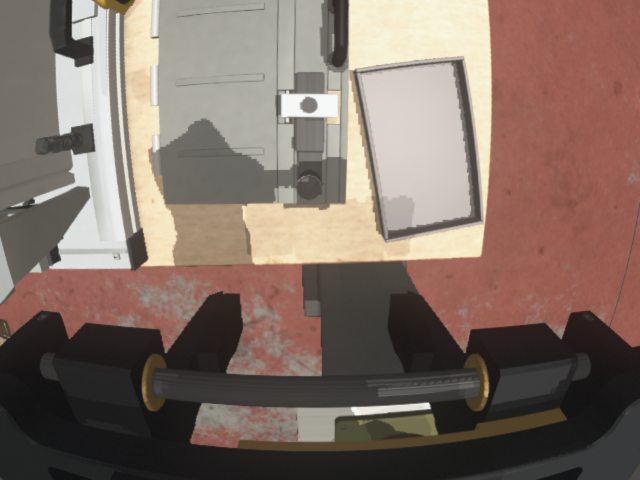

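```bash
python3 -m creep '[[60,0.012,-0.001,0.03,0],[60,0.025,-0.002,0.07,0],[60,0.036,-0.004,0.10,0],[60,0.036,-0.004,0.10,0]]'
python3 - <<'E'
from h import *
W=snap("wrist","c_wrist")
for n,z in dict(knob=.1165,wedge=.0865,staple=.0865).items():
    a=imaging.place_of(W,n)
    if a:print(n,round(a[0]['score'],2),np.round(a[0]['location']),onz(W,*a[0]['location'],z).round(4))
togo([.4655,.1228,.0975],-92)
E
```

```text
clock: 4.85
tool_pos: [0.465, 0.1218, 0.1471]
eef_rot: [1.0, -0.018, -0.002, 0.001]
contact_force: [0.5, -0.8, 1.2]
opening: 0.767
knob 0.73 [284. 306.] [0.4666 0.1255 0.1165]
wedge 0.86 [263. 311.] [0.4661 0.1233 0.0865]
staple 0.83 [166. 311.] [0.5239 0.1211 0.0865]
t 5.05 tcp [0.4657 0.1224 0.1499] tool-y dir -92.0 q7 -2.02 F [ 0.1 -0.1  0.2] | shift [-0.3 -0.4 52.4] mm turn 0.0
```

View pics/c_wrist.png

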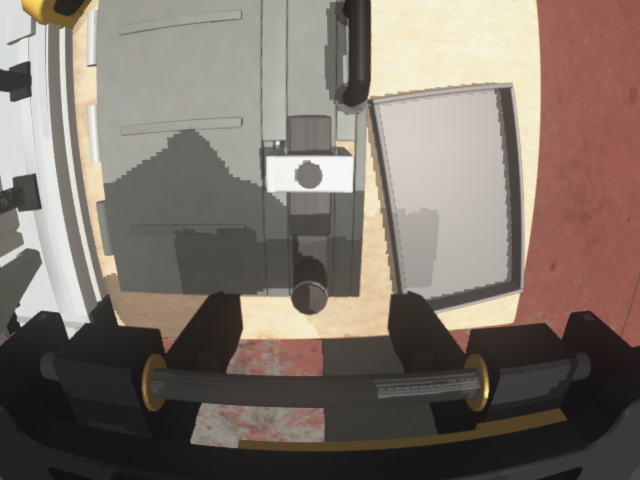

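```bash
python3 -m creep '[[60,0.001,-0.001,0.03,0],[60,0.001,-0.001,0.052,0],[60,0.001,-0.001,0.052,0],[255,0.001,-0.001,0.052,0],[255,0.001,-0.001,0.052,0],[255,0.001,-0.001,0.052,0],[255,0.001,-0.001,0.052,0]]' 25
python3 - <<'E'
from h import *
togo([.4655,.1228,.0975],-92)
E
```

```text
clock: 5.92
tool_pos: [0.4667, 0.1234, 0.097]
eef_rot: [1.0, -0.017, 0.0, -0.0]
contact_force: [-0.2, 0.4, -0.2]
opening: 0.336
t 5.92 tcp [0.4667 0.1234 0.097 ] tool-y dir -92.0 q7 -2.02 F [-0.2  0.4 -0.2] | shift [-1.2  0.6 -0.5] mm turn 0.0
```

```bash
python3 -m creep '[[255,0,0,0,0],[255,0,0,0,0],[255,0,0,0,0],[255,0,0,0,0]]' 25
```

```text
clock: 6.42
tool_pos: [0.4666, 0.1242, 0.0968]
eef_rot: [1.0, -0.017, 0.0, -0.001]
contact_force: [-0.3, 4.5, 2.7]
opening: 0.197
```

```bash
python3 -m creep '[[255,0.0,-0.005,0,5],[255,0.0005,-0.010,0,10],[255,0.001,-0.015,0,14.3],[255,-0.0005,-0.0148,0,14.3],[255,-0.001,-0.010,0,9.5],[255,-0.0015,-0.005,0,5],[255,-0.0015,0,0,0]]' 25
python3 - <<'E'
from h import *
togo([.4666,.1242,.0968],-92)
E
```

```text
clock: 7.3
tool_pos: [0.4657, 0.1244, 0.0968]
eef_rot: [1.0, -0.016, 0.001, -0.001]
contact_force: [-0.3, 4.0, 1.9]
opening: 0.198
t 7.3 tcp [0.4657 0.1244 0.0968] tool-y dir -91.8 q7 -2.02 F [-0.3  4.   1.9] | shift [ 1.   0.1 -0. ] mm turn 0.2
```

```bash
python3 -m creep '[[255,0.0,0.005,0,-5],[255,0.0,0.010,0,-10],[255,0.0005,0.015,0,-14.3],[255,-0.0005,0.015,0,-14.3]]' 25
python3 - <<'E'
from h import *
W=snap("wrist","d_wrist")
T=snap("top","d_top")
for P in (W,T):
  for n,z in dict(knob=.1165,staple=.0865,box=0,hinge=.0835).items():
    a=imaging.place_of(P,n)
    if a:print(n,round(a[0]['score'],2),np.round(a[0]['location']),onz(P,*a[0]['location'],z).round(4))
togo([.4666,.1242,.0968],-92)
E
```

```text
clock: 7.8
tool_pos: [0.4657, 0.109, 0.0968]
eef_rot: [0.994, 0.107, 0.002, -0.001]
contact_force: [1.0, 0.7, 1.3]
opening: 0.201
knob 0.16 [  8. 517.] [0.6122 0.0629 0.1165]
staple 0.88 [179. 312.] [0.5243 0.1217 0.0865]
box 0.93 [ 94. 210.] [0.5536 0.197  0.    ]
hinge 0.67 [74. 64.] [0.5549 0.2534 0.0835]
knob 0.56 [314. 357.] [0.4634 0.1039 0.1165]
staple 0.57 [281. 346.] [0.5219 0.1245 0.0865]
box 0.67 [264. 313.] [0.552  0.1952 0.    ]
hinge 0.67 [266. 281.] [0.5526 0.2527 0.0835]
t 8.3 tcp [0.4651 0.1088 0.0968] tool-y dir -77.7 q7 -1.87 F [4.7 2.  0.2] | shift [  4.8 -14.7   0. ] mm turn 14.3
```

View pics/d_wrist.png

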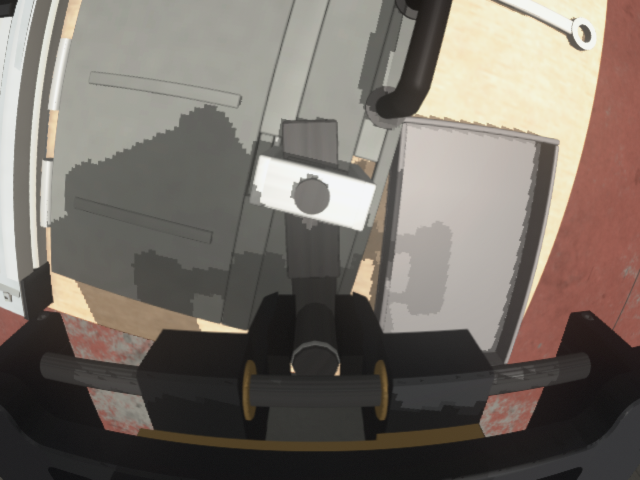

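```bash
python3 -m creep '[[255,-0.0003,-0.0055,0,5],[255,0,-0.011,0,10],[255,0.0007,-0.0166,0,15],[255,0.0019,-0.0221,0,20],[255,0.0036,-0.0275,0,25],[255,0.005,-0.0314,0,28.6],[255,0.005,-0.0314,0,28.6]]' 25
cat > sw.py <<'E'
from h import *
s,R=tool();y=np.degrees(np.arctan2(R[1,1],R[0,1]));p=s["tool_pos"]-np.array([.5266,.1221,0])
P=np.array([.5266,.1221])
print("t",s["clock"],"radius mm",np.linalg.norm(p[:2])*1000,"knob angle",np.degrees(np.arctan2(-p[1],-p[0])),"tool x dir",y+90,"F",s["contact_force"].round(1),"q7",s["q"][6].round(2), "op",round(s["opening"],3))
E
python3 sw.py
```

```text
clock: 9.18
tool_pos: [0.4614, 0.1377, 0.0968]
eef_rot: [0.99, -0.143, -0.001, 0.002]
contact_force: [2.7, -3.7, 4.2]
opening: 0.193
t 9.175 radius mm 66.98462063717417 knob angle -13.435432186585128 tool x dir -16.391678074423396 F [ 2.7 -3.7  4.2] q7 -2.18 op 0.193
```

```bash
python3 -m creep '[[255,-0.0002,0.0059,0,-5],[255,0,0.0118,0,-10],[255,0.0008,0.0177,0,-15],[255,0.0022,0.0236,0,-20],[255,0.004,0.0294,0,-25],[255,0.0055,0.0335,0,-28.6],[255,0.0055,0.0335,0,-28.6]]' 25
python3 sw.py
```

```text
clock: 10.05
tool_pos: [0.4582, 0.1072, 0.0968]
eef_rot: [0.994, 0.108, 0.0, -0.001]
contact_force: [2.9, 2.7, 2.9]
opening: 0.195
t 10.05 radius mm 69.98288555111789 knob angle 12.294670692634211 tool x dir 12.346434459145641 F [2.9 2.7 2.9] q7 -1.87 op 0.195
```

```bash
python3 -m creep '[[255,-0.0002,-0.0061,0,5],[255,0,-0.0123,0,10],[255,0.0009,-0.0185,0,15],[255,0.0023,-0.0246,0,20],[255,0.0043,-0.0306,0,25],[255,0.0059,-0.035,0,28.6],[255,0.0059,-0.035,0,28.6]]' 25
python3 sw.py;  python3 - <<'E'
from h import *
W=snap("wrist","e_wrist")
T=snap("top","e_top")
for P in (W,T):
  for n,z in dict(staple=.0865,box=0,hinge=.0835).items():
    a=imaging.place_of(P,n)
    if a:print(n,round(a[0]['score'],2),np.round(a[0]['location']),onz(P,*a[0]['location'],z).round(4))
E
```

```text
clock: 10.92
tool_pos: [0.4551, 0.1397, 0.0968]
eef_rot: [0.99, -0.143, -0.001, 0.002]
contact_force: [0.8, -2.3, 5.4]
opening: 0.195
t 10.925 radius mm 73.67972905374056 knob angle -13.816630031683495 tool x dir -16.458560655286817 F [ 0.8 -2.3  5.4] q7 -2.19 op 0.195
staple 0.62 [183.  49.] [0.5547 0.2508 0.0865]
box 0.63 [133. 191.] [0.5537 0.1962 0.    ]
hinge 0.78 [181.  51.] [0.5556 0.252  0.0835]
staple 0.58 [280. 345.] [0.525  0.1263 0.0865]
box 0.83 [265. 313.] [0.5494 0.1939 0.    ]
hinge 0.82 [267. 281.] [0.5504 0.2521 0.0835]
```

View pics/e_wrist.png

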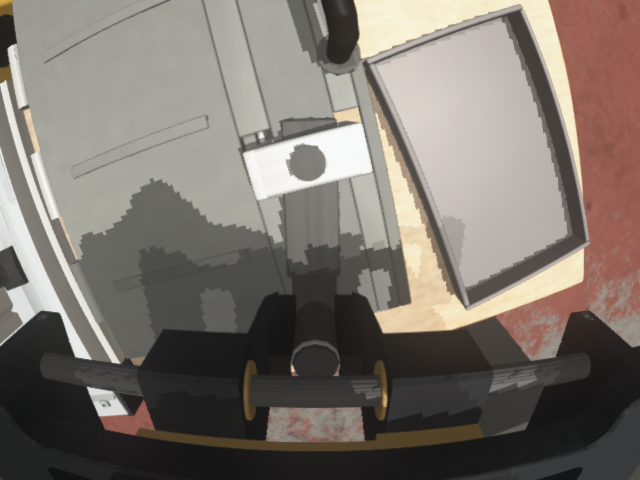

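```bash
python3 -m creep '[[255,-0.0002,0.0065,0,-5],[255,0.0001,0.013,0,-10],[255,0.001,0.0195,0,-15],[255,0.0026,0.0259,0,-20],[255,0.0046,0.0322,0,-25],[255,0.0064,0.0367,0,-28.6],[255,0.0064,0.0367,0,-28.6]]' 25
python3 sw.py
```

```text
clock: 12.2
tool_pos: [0.4519, 0.1052, 0.0968]
eef_rot: [0.994, 0.107, -0.0, -0.0]
contact_force: [0.9, 2.4, 4.0]
opening: 0.196
t 12.2 radius mm 76.57584456672889 knob angle 12.784680230238948 tool x dir 12.279478319625781 F [0.9 2.4 4. ] q7 -1.88 op 0.196
```

```bash
python3 -m creep '[[255,-0.0002,-0.0067,0,5],[255,0.0002,-0.0135,0,10],[255,0.0012,-0.0202,0,15],[255,0.0027,-0.0269,0,20],[255,0.0049,-0.0334,0,25],[255,0.0067,-0.0381,0,28.6],[255,0.0067,-0.0381,0,28.6]]' 25
python3 sw.py
```

```text
clock: 13.08
tool_pos: [0.4491, 0.1411, 0.0968]
eef_rot: [0.99, -0.144, -0.001, 0.002]
contact_force: [0.7, -2.5, 7.5]
opening: 0.191
t 13.075 radius mm 79.82600054121045 knob angle -13.781330537368849 tool x dir -16.544517346229924 F [ 0.7 -2.5  7.5] q7 -2.19 op 0.191
```

```bash
python3 -m creep '[[255,-0.0002,0.007,0,-5],[255,0.0002,0.014,0,-10],[255,0.0013,0.021,0,-15],[255,0.0029,0.028,0,-20],[255,0.0052,0.0348,0,-25],[255,0.0071,0.0396,0,-28.6],[255,0.0071,0.0396,0,-28.6]]' 25
python3 sw.py
```

```text
clock: 13.95
tool_pos: [0.446, 0.1035, 0.0968]
eef_rot: [0.994, 0.107, -0.0, 0.0]
contact_force: [0.8, 2.0, 5.3]
opening: 0.197
t 13.95 radius mm 82.69294343783379 knob angle 12.976394204306837 tool x dir 12.229051654349973 F [0.8 2.  5.3] q7 -1.88 op 0.197
```

```bash
python3 -m creep '[[255,-0.0004,-0.0073,0,5],[255,0,-0.0146,0,10],[255,0.001,-0.0219,0,15],[255,0.0025,-0.0292,0,20],[255,0.0048,-0.0363,0,25],[255,0.0066,-0.0415,0,28.6],[255,0.0066,-0.0415,0,28.6]]' 25
python3 sw.py
python3 - <<'E'
from h import *
T=snap("top","f_top");snap("wrist","f_wrist")
for P in (T,):
  for n,z in dict(staple=.0865,box=0,hinge=.0835).items():
    a=imaging.place_of(P,n)
    if a:print(n,round(a[0]['score'],2),np.round(a[0]['location']),onz(P,*a[0]['location'],z).round(4))
E
```

```text
clock: 14.82
tool_pos: [0.4422, 0.143, 0.0968]
eef_rot: [0.99, -0.144, -0.002, 0.002]
contact_force: [-0.6, -3.1, 9.3]
opening: 0.198
t 14.825 radius mm 86.98887813074607 knob angle -13.920317013409765 tool x dir -16.590069588665813 F [-0.6 -3.1  9.3] q7 -2.2 op 0.198
staple 0.75 [281. 344.] [0.5225 0.1286 0.0865]
box 0.81 [262. 315.] [0.5554 0.1907 0.    ]
hinge 0.81 [267. 281.] [0.5506 0.2525 0.0835]
```

View pics/f_wrist.png

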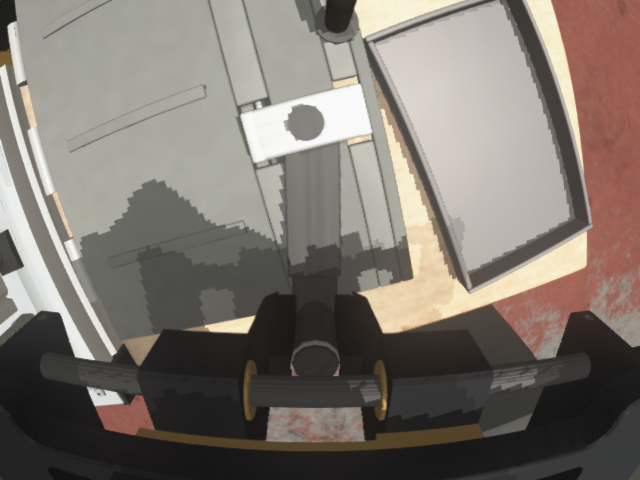

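```bash
python3 -m creep '[[255,-0.0003,0.0107,0,-7],[255,0.0008,0.0223,0,-14.5],[255,-0.002,0.023,0,-14.5],[255,-0.005,0.0238,0,-14.5],[255,-0.009,0.0248,0,-14.5],[255,-0.013,0.0258,0,-14.5],[255,-0.018,0.027,0,-14.5],[255,-0.018,0.027,0,-14.5]]' 25
python3 sw.py
python3 - <<'E'
from h import *
T=snap("top","g_top");snap("wrist","g_wrist")
E
```

```text
clock: 16.08
tool_pos: [0.4174, 0.1246, 0.0966]
eef_rot: [1.0, -0.015, -0.001, 0.0]
contact_force: [-1.0, 0.6, 2.6]
opening: 0.197
t 16.075 radius mm 109.21514790841528 knob angle -1.3150078878088622 tool x dir -1.7300871157792272 F [-1.   0.6  2.6] q7 -2.05 op 0.197
```

View pics/g_wrist.png

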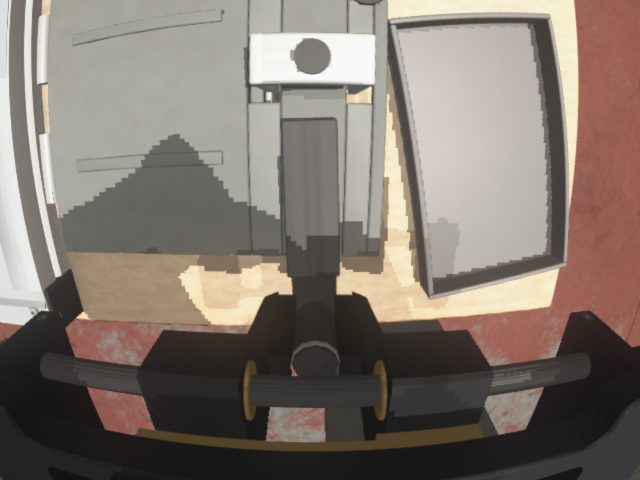

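Wedge is free: the thin end is at (310,120), clear of the staple at (312,60). Next I'll choose a lay-aside spot behind the tray.

Run:
```python
from h import *
T=snap("top");
a=imaging.trace(T,"spanner")
for k in a[:3]:
    print(k["score"],k["rect"],onz(T,k["rect"][3],k["rect"][0],.008),onz(T,k["rect"][1],k["rect"][2],.008))
a=imaging.trace(T,"tray")[0];print(a["rect"],onz(T,a["rect"][1],a["rect"][2],.024))
togo([.626,-.015,.18],-2)
```

```text
0.61 [277.9, 212.2, 366.3, 322.7] [0.42680443 0.27000111 0.008     ] [0.66247991 0.07957244 0.008     ]
0.57 [370.6, 199.2, 439.1, 217.5] [0.65109793 0.07049307 0.008     ] [ 0.68892478 -0.07461847  0.008     ]
[368.6, 254.1, 439.8, 345.6] [ 0.57291742 -0.07172355  0.024     ]
t 16.32 tcp [0.4175 0.1245 0.0966] tool-y dir -91.7 q7 -2.05 F [-2.4  1.1  4.6] | shift [212.3 133.2 -84. ] mm turn -89.7
```

View pics/g_top.png

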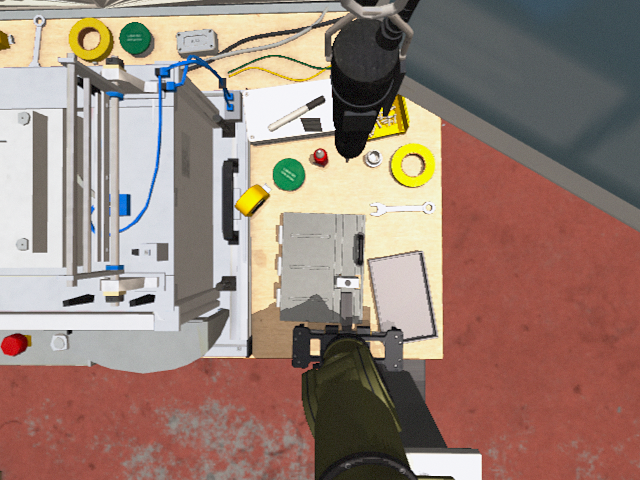

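```bash
python3 -m creep '[[255,0,0,-0.04,0],[255,0,0,-0.084,0],[255,0,0.045,-0.084,-10],[255,0.02,0.09,-0.084,-20],[255,0.06,0.125,-0.084,-30],[255,0.10,0.128,-0.084,-40],[255,0.13,0.129,-0.084,-50],[255,0.16,0.13,-0.084,-60],[255,0.19,0.13,-0.084,-70],[255,0.204,0.13,-0.084,-80]]' 25;python3 -m creep '[[255,0,0,0,-5],[255,0,0,0,-9.7],[255,0,0,0,-9.7]]' 25
python3 - <<'E'
from h import *
snap("wrist","i_wrist");snap("scene","i_scene")
togo([.618,-.012,.012],-2)
E
```

```text
clock: 17.58
tool_pos: [0.6202, -0.0126, 0.1798]
eef_rot: [0.775, 0.632, -0.0, 0.0]
contact_force: [-0.0, 0.9, -1.1]
opening: 0.195
clock: 17.95
tool_pos: [0.6186, -0.0124, 0.1798]
eef_rot: [0.72, 0.694, -0.001, -0.0]
contact_force: [0.2, 1.0, -0.8]
opening: 0.194
t 18.05 tcp [ 0.6187 -0.0121  0.1802] tool-y dir -2.2 q7 -0.56 F [ 0.   0.1 -1.1] | shift [ 1.000e-01 -6.000e-01  1.682e+02] mm turn -0.2
```

View pics/i_wrist.png

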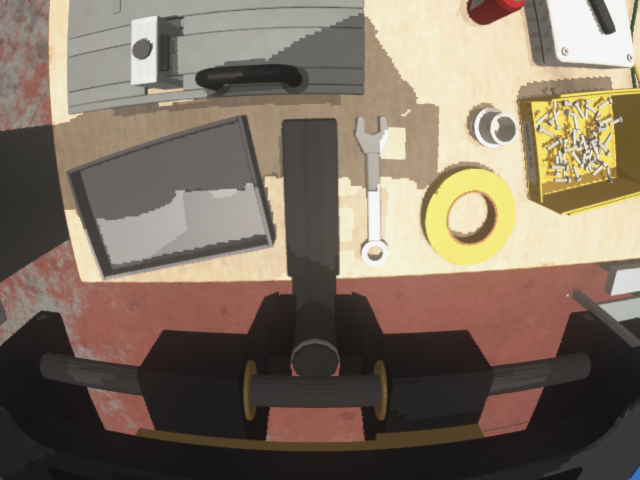

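View pics/i_scene.png

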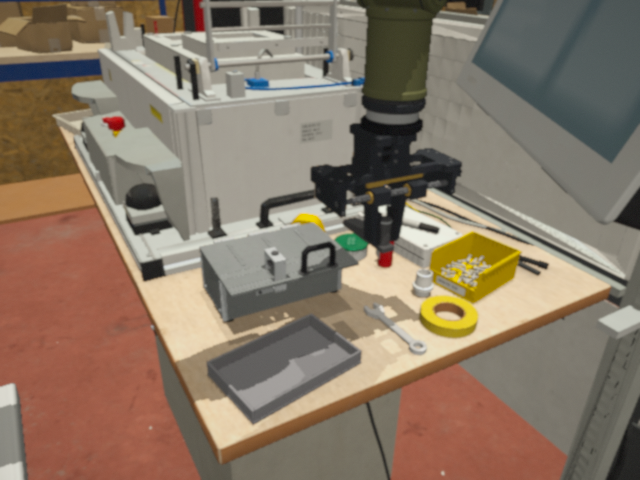

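```bash
python3 -m creep '[[255,0,-0.001,0.05,0],[255,0,-0.001,0.10,0],[255,0,-0.001,0.14,0],[255,0,-0.001,0.155,0],[255,0,-0.001,0.163,0],[255,0,-0.001,0.168,0],[255,0,-0.001,0.168,0]]' 25;python3 -m creep '[[170,0,0,0,0],[170,0,0,0,0],[170,0,0,0,0],[170,0,0,-0.02,0],[170,0,0,-0.06,0],[170,0,0,-0.12,0]]'
python3 - <<'E'
from h import *
snap("wrist","j_wrist")
togo([.618,-.012,.012],-2)
E
```

```text
clock: 18.92
tool_pos: [0.6187, -0.0116, 0.0136]
eef_rot: [0.72, 0.694, 0.001, 0.001]
contact_force: [0.3, -0.6, -0.4]
opening: 0.195
clock: 19.68
tool_pos: [0.6171, -0.0117, 0.134]
eef_rot: [0.72, 0.694, -0.001, -0.001]
contact_force: [0.2, -0.9, -0.3]
opening: 0.333
t 19.73 tcp [ 0.6221 -0.0103  0.1428] tool-y dir -2.1 q7 -0.60 F [1.5 1.3 4.2] | shift [ -2.1  -5.6 130.8] mm turn -0.1
```

View pics/j_wrist.png

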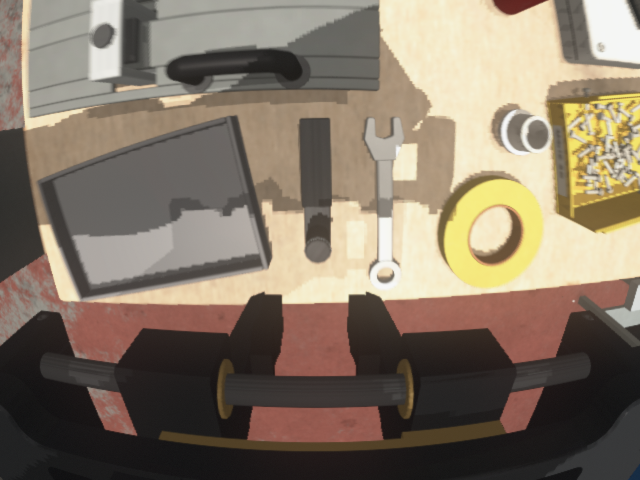

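Run:
```python
from h import *
W=snap("wrist")
for n,z in dict(handle=.1255,staple=.0865,hinge=.0835,knob=.03,wedge_tip=0).items():
    a=imaging.place_of(W,n)
    if a:print(n,round(a[0]['score'],2),np.round(a[0]['location']),onz(W,*a[0]['location'],z).round(4))
togo([.587,.0975,.17],88)
```

```text
handle 0.79 [ 66. 222.] [0.5878 0.0988 0.1255]
staple 0.76 [ 52. 132.] [0.5255 0.1215 0.0865]
knob 0.96 [237. 307.] [ 0.6194 -0.0126  0.03  ]
wedge_tip 0.83 [118. 308.] [0.6237 0.0733 0.    ]
t 20.02 tcp [ 0.617  -0.012   0.1318] tool-y dir -2.1 q7 -0.60 F [ 0.1 -0.3 -0.2] | shift [108.3 -34.  -38.2] mm turn 89.9
```

```bash
python3 -m creep '[[120,0,0,-0.04,-10],[120,0.03,-0.01,-0.048,-20],[120,0.06,-0.02,-0.048,-30],[120,0.08,-0.025,-0.048,-40],[120,0.10,-0.03,-0.048,-50],[120,0.109,-0.034,-0.048,-60],[120,0.109,-0.034,-0.048,-70],[120,0.109,-0.034,-0.048,-80],[120,0.109,-0.034,-0.048,-89.9],[120,0.109,-0.034,-0.048,-89.9]]'
python3 - <<'E'
from h import *
W=snap("wrist","k_wrist")
for n,z in dict(handle=.1255,staple=.0865,hinge=.0835).items():
    a=imaging.place_of(W,n)
    if a:print(n,round(a[0]['score'],2),np.round(a[0]['location']),onz(W,*a[0]['location'],z).round(4))
togo([.587,.098,.1065],88)
E
```

```text
clock: 21.28
tool_pos: [0.5872, 0.0983, 0.1792]
eef_rot: [0.02, 1.0, -0.0, -0.001]
contact_force: [0.4, 0.2, -0.2]
opening: 0.531
handle 0.9 [259. 314.] [0.5844 0.0973 0.1255]
staple 0.67 [146. 351.] [0.5235 0.1232 0.0865]
hinge 0.58 [190. 521.] [0.5549 0.2507 0.0835]
t 21.48 tcp [0.5878 0.0986 0.1803] tool-y dir 87.7 q7 0.54 F [0.4 0.  0. ] | shift [ 0.7 -0.6 73.8] mm turn -0.3
```

View pics/k_wrist.png

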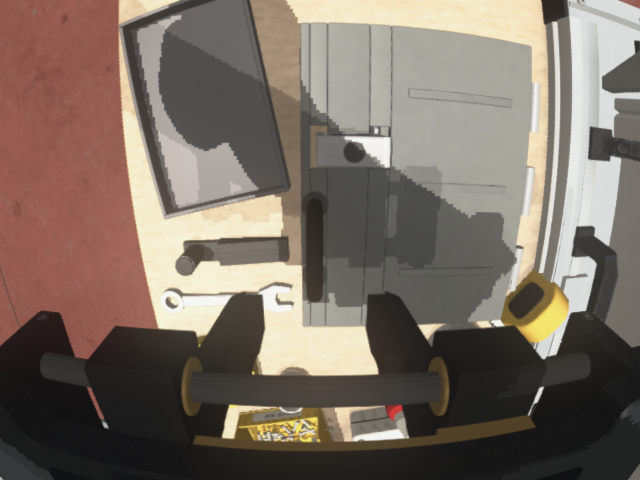

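```bash
python3 -m creep '[[120,0.0015,-0.0005,0.03,0],[120,0.0015,-0.0005,0.06,0],[120,0.0015,-0.0005,0.073,0],[255,0.0015,-0.0005,0.073,0],[255,0.0015,-0.0005,0.073,0],[255,0.0015,-0.0005,0.073,0],[255,0.0015,-0.0005,0.073,0],[255,0.0015,-0.0005,0.073,0],[255,0.0015,-0.0005,0.073,0]]' 15; python3 -m creep '[[255,0,0,0,0],[255,0,0,0,0]]' 15;python3 - <<'E'
from h import *
togo([.587,.098,.1065],88)
c=np.cos(np.radians(-2.));s=np.sin(np.radians(-2.))
for th in range(0,85,8):
    t=np.radians(th); y=-153*np.cos(t)+42*np.sin(t)+153; z=153*np.sin(t)+42*np.cos(t)-42
    print(th,round(y,1),round(z,1))
E
```

```text
clock: 22.6
tool_pos: [0.5869, 0.0979, 0.1083]
eef_rot: [0.019, 1.0, -0.0, 0.001]
contact_force: [-0.2, -1.5, 5.5]
opening: 0.103
clock: 22.85
tool_pos: [0.5869, 0.0979, 0.1083]
eef_rot: [0.019, 1.0, -0.0, 0.0]
contact_force: [0.0, -1.9, 5.4]
opening: 0.098
t 22.85 tcp [0.5869 0.0979 0.1083] tool-y dir 87.8 q7 0.45 F [ 0.  -1.9  5.4] | shift [-0.1  0.1  1.8] mm turn -0.2
0 0.0 0.0
8 7.3 20.9
16 17.5 40.5
24 30.3 58.6
32 45.5 74.7
40 62.8 88.5
48 81.8 99.8
56 102.3 108.3
64 123.7 113.9
72 145.7 116.5
80 167.8 116.0
```

```bash
python3 -m creep '[[255,0,0.0033,-0.0105,0],[255,0,0.0073,-0.0209,0],[255,0,0.012,-0.031,0],[255,0,0.0175,-0.0405,0],[255,0,0.0237,-0.05,0],[255,0,0.0303,-0.0586,0],[255,0,0.0303,-0.0586,0]]' 15
python3 - <<'E'
from h import *
togo([.587,.1282,.1669],88)
snap("wrist","l_wrist")
E
```

```text
clock: 23.72
tool_pos: [0.588, 0.1276, 0.168]
eef_rot: [0.019, 1.0, -0.001, 0.001]
contact_force: [1.2, -6.0, 5.8]
opening: 0.105
t 23.73 tcp [0.588  0.1276 0.168 ] tool-y dir 87.8 q7 0.49 F [ 1.2 -6.   5.8] | shift [1.  0.5 1.1] mm turn -0.2
```

View pics/l_wrist.png

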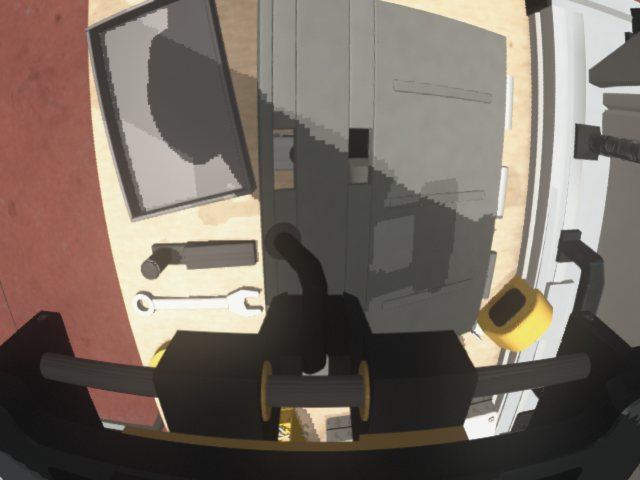

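```bash
python3 -m creep '[[255,0,0.007,-0.0085,0],[255,0,0.0148,-0.0163,0],[255,0,0.0232,-0.0235,0],[255,0,0.032,-0.030,0],[255,0,0.0414,-0.036,0],[255,0,0.051,-0.0414,0],[255,0,0.051,-0.0414,0]]' 15
python3 - <<'E'
from h import *
togo([.587,.1282,.1669],88)
E
```

```text
clock: 24.65
tool_pos: [0.5901, 0.1791, 0.2105]
eef_rot: [0.019, 1.0, -0.001, 0.001]
contact_force: [0.1, -7.0, 11.3]
opening: 0.105
t 24.65 tcp [0.5901 0.1791 0.2105] tool-y dir 87.8 q7 0.48 F [ 0.1 -7.  11.3] | shift [  1.3 -50.9  43.7] mm turn -0.2
```

```bash
python3 -m creep '[[255,0,0.009,-0.007,0],[255,0,0.020,-0.011,0],[255,0,0.030,-0.0145,0],[255,0,0.041,-0.0170,0],[255,0,0.052,-0.0185,0],[255,0,0.062,-0.0195,0],[255,0,0.062,-0.0195,0]]' 15
python3 - <<'E'
from h import *
togo([.587,.1282,.1669],88)
snap("wrist","m_wrist");snap("scene","m_scene")
E
```

```text
clock: 25.52
tool_pos: [0.5924, 0.2439, 0.2286]
eef_rot: [0.018, 1.0, 0.002, 0.001]
contact_force: [4.7, 0.6, 2.3]
opening: 0.105
t 25.52 tcp [0.5924 0.2439 0.2286] tool-y dir 87.9 q7 0.44 F [4.7 0.6 2.3] | shift [   1.3 -116.1   61.3] mm turn -0.1
```

View pics/m_wrist.png

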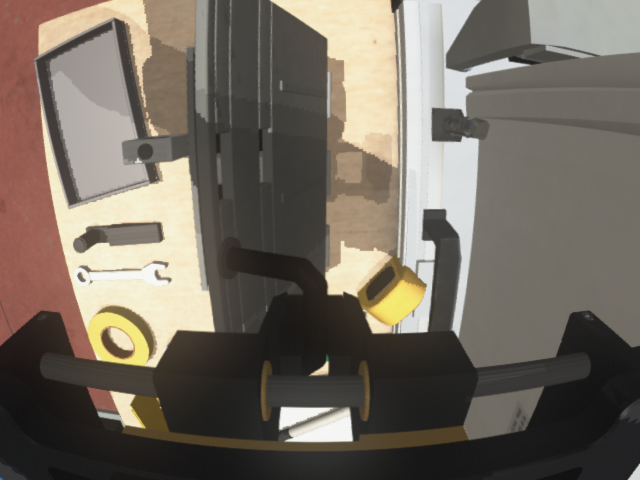

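View pics/m_scene.png

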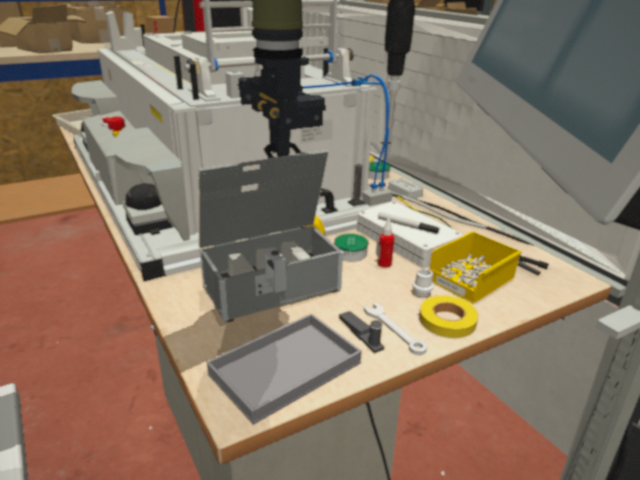

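```bash
python3 -m creep '[[255,0,0.008,0.0,0],[255,0,0.016,0.0,0],[255,0,0.016,0,0],[180,0,0.016,0,0],[180,0,0.016,0,0],[180,0,0.016,0,0],[180,0,0.016,-0.03,0],[180,0,0.016,-0.06,0],[255,-0.03,-0.04,-0.07,0],[255,-0.03,-0.09,-0.07,0]]' 15
python3 - <<'E'
from h import *
togo([.56,.14,.19],-2)
snap("scene","n_scene")
E
```

```text
clock: 26.88
tool_pos: [0.6199, 0.149, 0.2976]
eef_rot: [0.02, 1.0, 0.0, 0.001]
contact_force: [0.9, -1.1, -0.7]
opening: 0.088
t 26.88 tcp [0.6199 0.149  0.2976] tool-y dir 87.7 q7 0.64 F [ 0.9 -1.1 -0.7] | shift [ 59.7 -11.5 107.5] mm turn 89.7
```

View pics/n_scene.png

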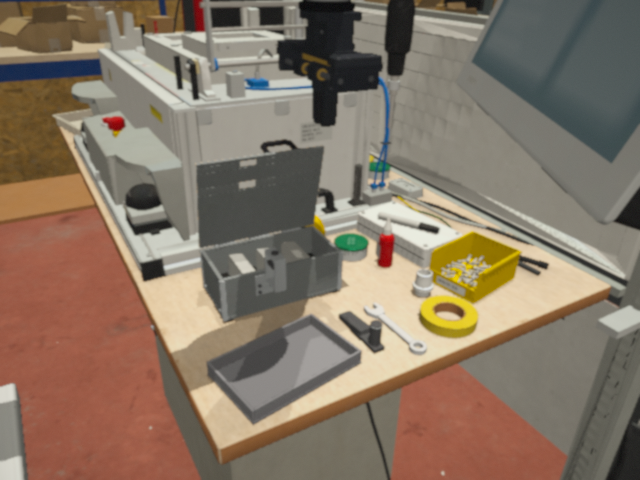

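```bash
python3 -m creep '[[255,0.04,0,0,0],[255,0.07,0.00,0,10],[255,0.08,0.0,0,20],[255,0.08,0,0,30],[255,0.08,0,0,40],[255,0.08,-0.01,0.01,50],[255,0.08,-0.012,0.03,60],[255,0.08,-0.012,0.05,70],[255,0.08,-0.012,0.08,80],[255,0.08,-0.012,0.107,89.7]]' 20
python3 - <<'E'
from h import *
togo([.54,.25,.19],-2)
snap("wrist","o_wrist")
E
```

```text
clock: 28.18
tool_pos: [0.5374, 0.1415, 0.1892]
eef_rot: [0.72, 0.694, -0.0, -0.0]
contact_force: [0.4, 0.5, 0.4]
opening: 0.004
t 28.18 tcp [0.5374 0.1415 0.1892] tool-y dir -2.2 q7 -0.88 F [0.4 0.5 0.4] | shift [108.5  -1.5  -0.8] mm turn -0.2
```

View pics/o_wrist.png

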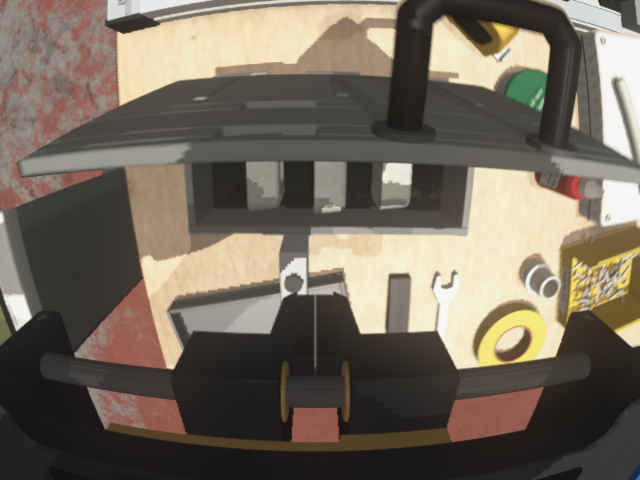

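```bash
python3 -m creep '[[255,0.03,0,0,0],[255,0.055,0,0,0],[255,0.07,0,0,0],[255,0.08,0,0,0],[255,0.09,0,0,0],[255,0.098,0,0,0],[255,0.105,0,0,0],[255,0.112,0,0,0],[255,0.112,0,0,0]]' 20
python3 - <<'E'
from h import *
togo([.54,.25,.19],-2)
snap("wrist","p_wrist");snap("scene","p_scene")
E
```

```text
clock: 29.35
tool_pos: [0.5417, 0.254, 0.19]
eef_rot: [0.718, 0.696, 0.0, -0.0]
contact_force: [0.7, -1.1, -0.6]
opening: 0.004
t 29.35 tcp [0.5417 0.254  0.19  ] tool-y dir -1.8 q7 -1.00 F [ 0.7 -1.1 -0.6] | shift [-4.1 -1.6 -0. ] mm turn 0.2
```

View pics/p_wrist.png

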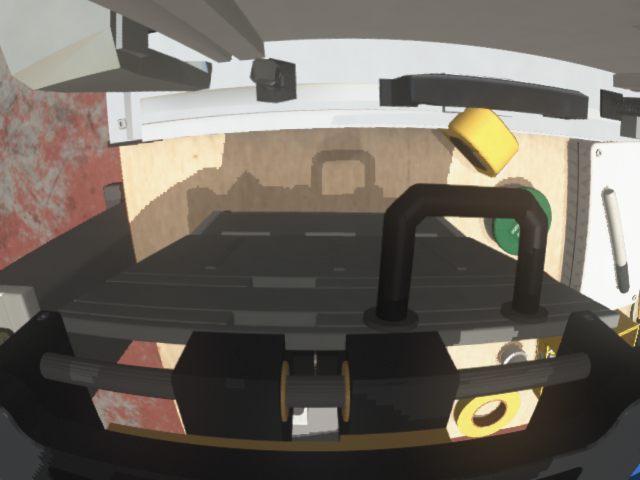

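View pics/p_scene.png

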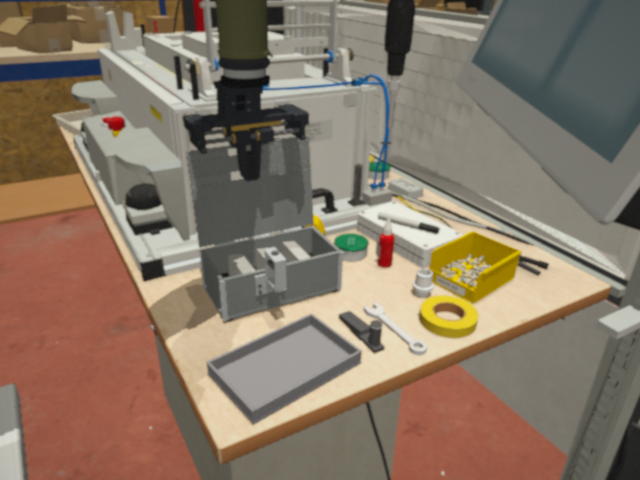

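```bash
python3 -m creep '[[255,0.004,0,0,0],[255,0.008,0,0,0],[255,0.008,0,0,0],[255,-0.03,0,0,0],[255,-0.08,0,0,0],[200,-0.11,0,0,0],[150,-0.13,0,0,0],[120,-0.13,0,0,0]]' 20
python3 - <<'E'
from h import *
W=snap("wrist","q_wrist");T=snap("top","q_top")
for P in (W,T):
  for n,z in dict(cover1=.068,foam=.028,staple=.0865,box=0,tray=0,hinge=.0835,knob=.03).items():
    for a in imaging.place_of(P,n)[:4]:
      if a['score']>.3:print(P["n"],n,round(a['score'],2),np.round(a['location']),onz(P,*a['location'],z).round(4))
  for a in imaging.trace(P,"cover1")[:4]:
    print("trace",round(a["score"],2),np.round(a["rect"]))
togo([.54,.25,.19],-2)
E
```

```text
clock: 30.45
tool_pos: [0.5378, 0.1229, 0.1903]
eef_rot: [0.719, 0.695, 0.0, -0.0]
contact_force: [-0.1, 0.1, -0.7]
opening: 0.325
wrist cover1 0.91 [127. 376.] [0.586  0.1988 0.068 ]
wrist cover1 0.64 [131. 310.] [0.5391 0.1965 0.068 ]
wrist cover1 0.6 [130. 247.] [0.494  0.1999 0.068 ]
wrist staple 0.69 [240. 294.] [0.5247 0.1218 0.0865]
wrist box 0.96 [127. 326.] [0.5521 0.1974 0.    ]
wrist hinge 0.71 [ 52. 331.] [0.5548 0.2509 0.0835]
wrist knob 0.69 [128. 250.] [0.4894 0.2004 0.03  ]
wrist knob 0.54 [ 52. 328.] [0.555  0.2608 0.03  ]
wrist knob 0.34 [241. 295.] [0.5218 0.1019 0.03  ]
trace 0.85 [369.  70. 409. 185.]
trace 0.7 [311.  72. 348. 190.]
trace 0.6 [242.  70. 283. 191.]
top cover1 0.84 [249. 311.] [0.5847 0.1936 0.068 ]
top cover1 0.7 [296. 312.] [0.4909 0.1923 0.068 ]
top cover1 0.65 [272. 311.] [0.5384 0.1949 0.068 ]
top foam 0.88 [267. 313.] [0.547  0.1925 0.028 ]
top foam 0.56 [298. 402.] [0.4832 0.0067 0.028 ]
top staple 0.44 [300. 403.] [0.4865 0.0134 0.0865]
top box 0.97 [268. 314.] [0.5431 0.192  0.    ]
top tray 0.83 [298. 402.] [0.4787 0.0047 0.    ]
top tray 0.63 [294. 311.] [0.4862 0.1985 0.    ]
top hinge 0.98 [264. 280.] [0.556  0.2537 0.0835]
top knob 0.59 [231. 413.] [ 0.6214 -0.0151  0.03  ]
top knob 0.41 [175. 292.] [0.741  0.2361 0.03  ]
trace 0.68 [290. 261. 327. 277.]
trace 0.67 [290. 279. 316. 294.]
trace 0.64 [291. 236. 330. 247.]
t 31.35 tcp [0.5375 0.1233 0.1902] tool-y dir -1.9 q7 -0.85 F [-0.4 -0.5  0.5] | shift [126.7  -1.7   0.2] mm turn 0.1
```

View pics/q_wrist.png

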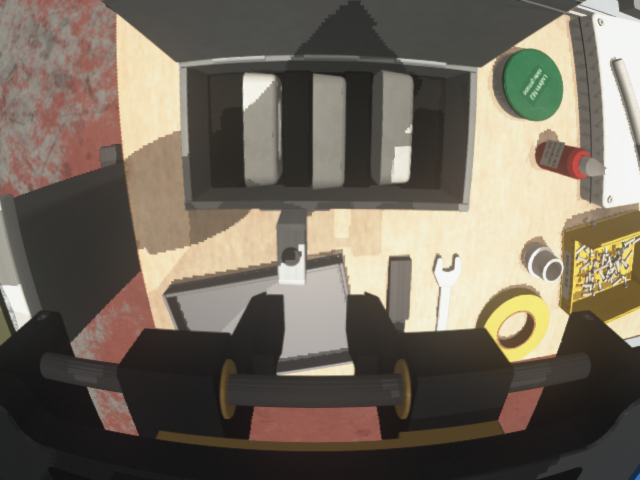

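View pics/q_top.png

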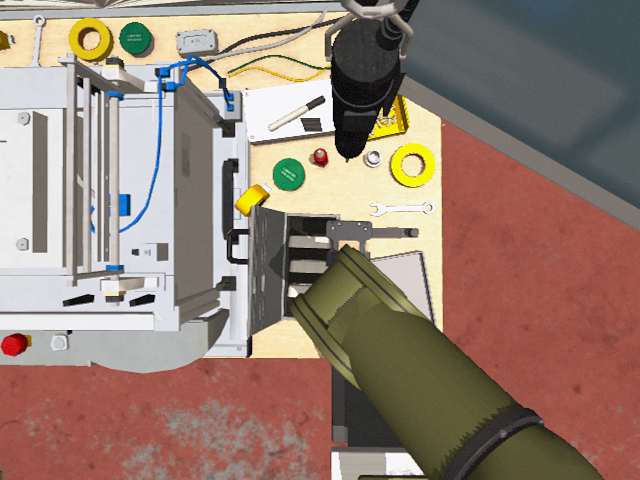

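Run:
```python
from h import *
W=snap("wrist")
for n in["cover1"]:
  for a in imaging.trace(W,n)[:3]:
    m=a["pixels"];rows=np.where(m.any(1))[0];r0=int(a["rect"][3])-14
    c=np.where(m[r0])[0];P=[onz(W,r0,c.min()-.5,.068),onz(W,r0,c.max()+.5,.068)]
    b=onz(W,a["rect"][3],(c.min()+c.max())/2,.068); print(np.round(P[0],4),np.round(P[1],4),"mid",((P[0]+P[1])/2).round(4),"near edge y",b.round(4))
togo([.601,.194,.13],-2)
togo([.601,.194,.036],-2)
```

```text
[0.5392 0.1658 0.068 ] [0.5625 0.1651 0.068 ] mid [0.5508 0.1654 0.068 ] near edge y [0.5506 0.1548 0.068 ]
[0.5808 0.1669 0.068 ] [0.6125 0.1667 0.068 ] mid [0.5967 0.1668 0.068 ] near edge y [0.5966 0.156  0.068 ]
[0.4901 0.1672 0.068 ] [0.5159 0.1659 0.068 ] mid [0.503  0.1666 0.068 ] near edge y [0.5024 0.1559 0.068 ]
t 31.45 tcp [0.5375 0.1233 0.1902] tool-y dir -1.9 q7 -0.85 F [0.2 0.2 0.8] | shift [72.8 61.1 60.2] mm turn 0.1
t 31.45 tcp [0.5375 0.1233 0.1902] tool-y dir -1.9 q7 -0.85 F [0.2 0.2 0.8] | shift [ 72.8  61.1 154.2] mm turn 0.1
```

```bash
python3 -m creep '[[156,0.03,0.03,0,0],[156,0.06,0.055,0.02,0],[156,0.073,0.061,0.04,0],[156,0.073,0.061,0.08,0],[156,0.073,0.061,0.11,0],[156,0.073,0.061,0.14,0],[156,0.073,0.061,0.154,0],[156,0.073,0.061,0.154,0],[255,0.073,0.061,0.154,0],[255,0.073,0.061,0.154,0]]' 20; python3 -m creep '[[255,0,0,0,0],[255,0,0,0,0],[255,0,0,-0.01,0],[255,0,0,-0.04,0],[255,0,0,-0.09,0],[255,0,0,-0.13,0],[255,0,0,-0.13,0]]' 20
python3 - <<'E'
from h import *
snap("wrist","r_wrist")
T=snap("top")
a=imaging.place_of(T,"tray")[0];print(a["score"],onz(T,*a["location"],0))
togo([.5293,.0123,.13],9.6)
E
```

```text
clock: 32.7
tool_pos: [0.6015, 0.1945, 0.0373]
eef_rot: [0.719, 0.695, 0.001, 0.0]
contact_force: [0.3, 0.4, 1.4]
opening: 0.271
clock: 33.58
tool_pos: [0.6027, 0.1955, 0.1699]
eef_rot: [0.719, 0.695, 0.003, 0.001]
contact_force: [-1.5, -0.3, -1.4]
opening: 0.267
0.82 [0.47373904 0.00109366 0.        ]
t 33.73 tcp [0.6    0.1936 0.1652] tool-y dir -1.9 q7 -0.87 F [ 0.  -0.6 -1.2] | shift [-183.4  -64.7   35.6] mm turn -11.5
```

View pics/r_wrist.png

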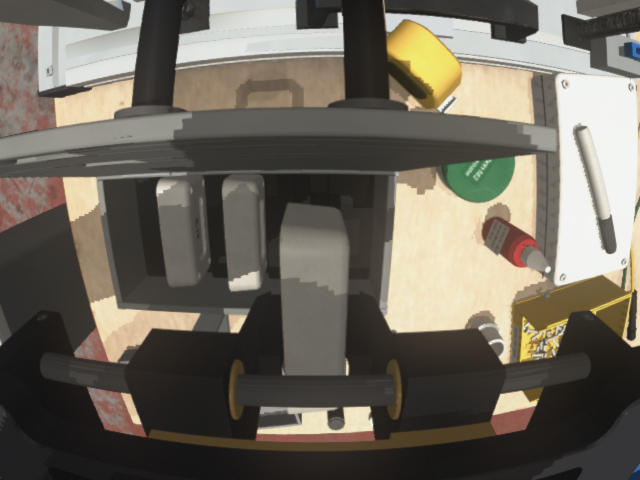

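```bash
python3 -m creep '[[255,-0.05,-0.015,0,0],[255,-0.10,-0.03,0,-5],[255,-0.14,-0.05,0,-11.5],[255,-0.17,-0.06,0,-11.5],[255,-0.183,-0.065,0,-11.5],[255,-0.183,-0.065,0,-11.5]]' 20;  python3 - <<'E'
from h import *
W=snap("wrist","s_wrist");T=snap("top","s_top");S=snap("scene")
for P in (W,T,S):
  for a in imaging.place_of(P,"tray")[:1]: print(P["n"],a["score"],np.round(a["location"]),onz(P,*a["location"],0))
togo([.5293,.0123,.025],9.6)
E
```

```text
clock: 34.48
tool_pos: [0.5295, 0.0132, 0.1655]
eef_rot: [0.646, 0.764, -0.0, -0.001]
contact_force: [0.1, 0.7, -0.9]
opening: 0.27
wrist 0.68 [220. 258.] [0.48315661 0.00089574 0.        ]
top 0.82 [297. 402.] [0.48121884 0.00338254 0.        ]
scene 0.86 [370. 286.] [0.48247089 0.00247503 0.        ]
t 34.77 tcp [0.5303 0.0149 0.1662] tool-y dir 9.7 q7 -0.56 F [-0.2  1.2 -0.4] | shift [ -2.5  -1.5 141.2] mm turn 0.1
```

View pics/s_wrist.png

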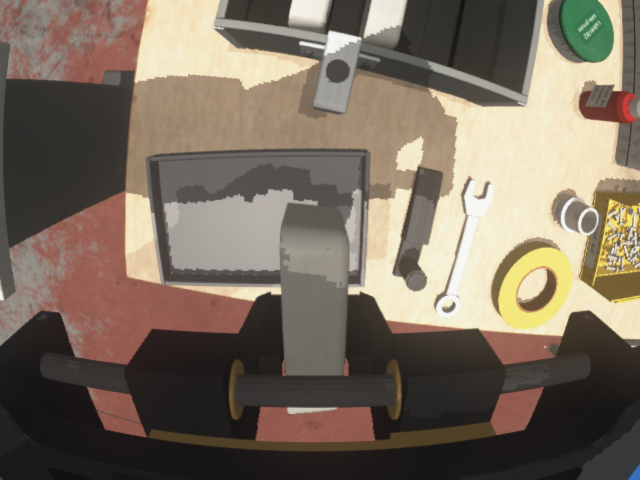

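View pics/s_top.png

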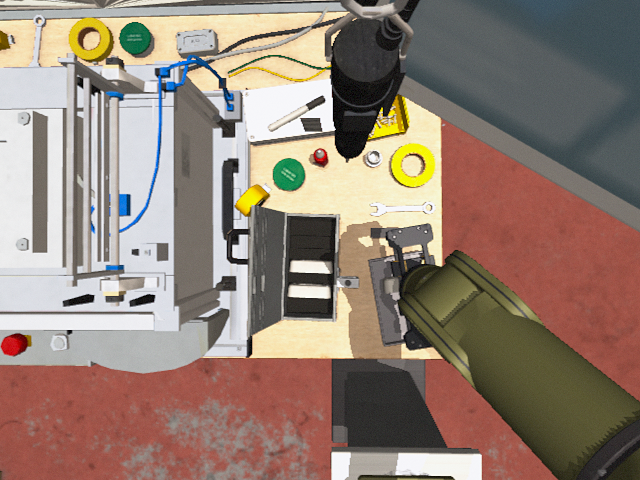

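```bash
python3 -m creep '[[255,-0.006,0,0.04,0],[255,-0.006,0,0.08,0],[255,-0.006,0,0.11,0],[255,-0.006,0,0.13,0],[255,-0.006,0,0.139,0],[255,-0.006,0,0.139,0],[156,-0.006,0,0.139,0],[156,-0.006,0,0.139,0],[156,-0.006,0,0.139,0],[156,-0.006,0,0.139,0]]' 20; python3 -m creep '[[156,0,0,-0.02,0],[156,0,0,-0.06,0],[156,0,0,-0.10,0],[156,0.03,0,-0.14,0],[156,0.07,0.02,-0.15,5],[156,0.11,0.03,-0.15,11.5],[156,0.11,0.03,-0.15,11.5]]'
python3 - <<'E'
from h import *
W=snap("wrist","t_wrist")
togo([.551,.195,.13],-2)
E
```

```text
clock: 36.02
tool_pos: [0.5311, 0.0075, 0.0275]
eef_rot: [0.645, 0.764, 0.0, 0.0]
contact_force: [-0.8, -0.1, 0.3]
opening: 0.388
clock: 36.9
tool_pos: [0.542, 0.1259, 0.178]
eef_rot: [0.717, 0.698, 0.002, -0.001]
contact_force: [-0.3, -1.1, -0.2]
opening: 0.389
t 36.95 tcp [0.5417 0.1226 0.1774] tool-y dir -1.7 q7 -0.86 F [ 0.6 -0.7  0.2] | shift [72.6  7.1 47.4] mm turn 0.3
```

View pics/t_wrist.png

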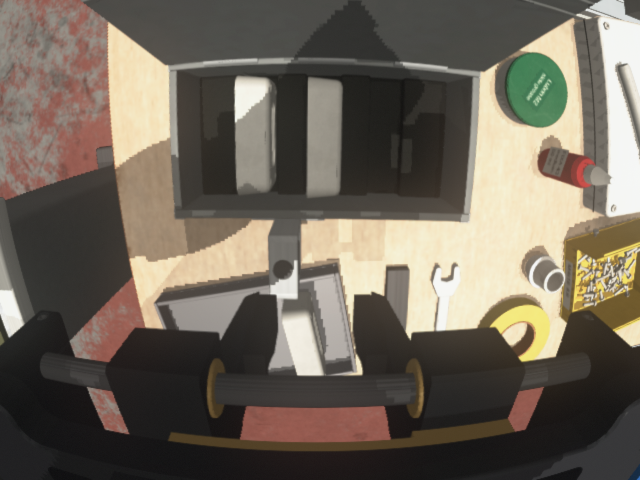

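```bash
python3 -m creep '[[156,0.04,0.004,0,0],[156,0.074,0.0075,0.03,0],[156,0.074,0.0075,0.07,0],[156,0.074,0.0075,0.10,0],[156,0.074,0.0075,0.13,0],[156,0.074,0.0075,0.141,0],[156,0.074,0.0075,0.141,0],[255,0.074,0.0075,0.141,0],[255,0.074,0.0075,0.141,0],[255,0.074,0.0075,0.141,0]]' 20; python3 -m creep '[[255,0,0,0,0],[255,0,0,-0.01,0],[255,0,0,-0.04,0],[255,0,0,-0.09,0],[255,0,0,-0.13,0],[255,-0.05,-0.01,-0.13,0],[255,-0.10,-0.03,-0.13,-5],[255,-0.14,-0.05,-0.13,-11.5],[255,-0.17,-0.06,-0.13,-11.5],[255,-0.185,-0.065,-0.13,-11.5]]' 20
python3 - <<'E'
from h import *
T=snap("top","u_top");S=snap("scene");W=snap("wrist","u_wrist")
for P in (W,T,S):
  for a in imaging.place_of(P,"tray")[:1]: print(P["n"],a["score"],np.round(a["location"]),onz(P,*a["location"],0))
togo([.4815,.002,.026],9.6)
E
```

```text
clock: 38.2
tool_pos: [0.5521, 0.1948, 0.0373]
eef_rot: [0.719, 0.695, 0.0, 0.0]
contact_force: [-1.8, -0.4, 6.4]
opening: 0.272
clock: 39.45
tool_pos: [0.4807, 0.0101, 0.1667]
eef_rot: [0.646, 0.763, -0.0, 0.001]
contact_force: [-0.3, 0.7, -0.5]
opening: 0.271
wrist 0.58 [222. 314.] [0.48308318 0.00346421 0.        ]
top 0.96 [298. 401.] [0.4797231  0.00573414 0.        ]
scene 0.57 [370. 283.] [0.47772766 0.00367017 0.        ]
t 39.75 tcp [0.4819 0.0139 0.1665] tool-y dir 9.7 q7 -0.64 F [0.2 0.7 0.1] | shift [-11.8  -2.7 140.4] mm turn 0.1
```

View pics/u_wrist.png

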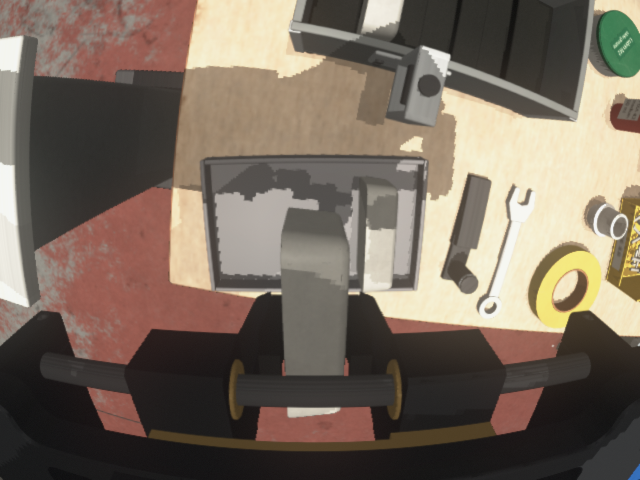

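```bash
python3 -m creep '[[255,-0.011,-0.001,0.04,0],[255,-0.011,-0.001,0.08,0],[255,-0.011,-0.001,0.11,0],[255,-0.011,-0.001,0.13,0],[255,-0.011,-0.001,0.1395,0],[255,-0.011,-0.001,0.1395,0],[156,-0.011,-0.001,0.1395,0],[156,-0.011,-0.001,0.1395,0],[156,-0.011,-0.001,0.1395,0],[156,-0.011,-0.001,0.1395,0]]' 20; python3 -m creep '[[156,0,0,-0.02,0],[156,0,0,-0.06,0],[156,0,0,-0.10,0],[156,0.03,0,-0.14,0],[156,0.07,0.01,-0.15,5],[156,0.11,0.02,-0.15,11.5],[156,0.11,0.02,-0.15,11.5]]'
python3 - <<'E'
from h import *
W=snap("wrist","v_wrist")
for a in imaging.place_of(W,"cover1")[:3]: print(a["score"],np.round(a["location"]),onz(W,*a["location"],.042))
togo([.502,.1975,.036],-2)
E
```

```text
clock: 41.0
tool_pos: [0.482, 0.0009, 0.0269]
eef_rot: [0.645, 0.764, 0.0, 0.0]
contact_force: [0.7, 0.4, -0.4]
opening: 0.391
clock: 41.88
tool_pos: [0.4834, 0.117, 0.1775]
eef_rot: [0.717, 0.697, 0.002, -0.0]
contact_force: [0.4, -1.1, 0.4]
opening: 0.391
0.94 [342. 304.] [0.47256015 0.00786795 0.042     ]
0.84 [120. 317.] [0.48980266 0.19878882 0.042     ]
t 41.98 tcp [0.4827 0.1124 0.1766] tool-y dir -1.8 q7 -0.95 F [-0.4 -0.4 -0.9] | shift [ 85.9  16.7 140.5] mm turn 0.2
```

View pics/v_wrist.png

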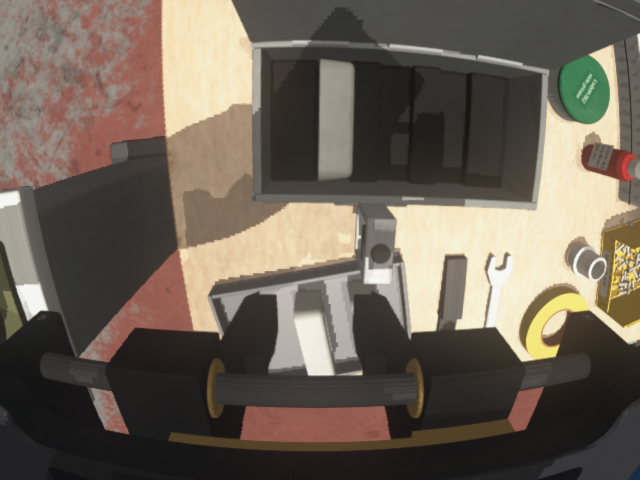

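```bash
python3 -m creep '[[156,0.045,0.01,0,0],[156,0.083,0.0165,0.02,0],[156,0.085,0.0165,0.07,0],[156,0.085,0.0165,0.10,0],[156,0.085,0.0165,0.13,0],[156,0.085,0.0165,0.140,0],[156,0.085,0.0165,0.140,0],[255,0.085,0.0165,0.140,0],[255,0.085,0.0165,0.140,0],[255,0.085,0.0165,0.140,0]]' 20; python3 -m creep '[[255,0,0,0,0],[255,0,0,-0.01,0],[255,0,0,-0.04,0],[255,0,0,-0.09,0],[255,0,0,-0.13,0],[255,-0.05,-0.01,-0.13,0],[255,-0.10,-0.03,-0.13,-5],[255,-0.14,-0.05,-0.13,-11.5],[255,-0.17,-0.06,-0.13,-11.5],[255,-0.195,-0.065,-0.13,-11.5]]' 20
python3 - <<'E'
from h import *
T=snap("top","w_top");S=snap("scene","w_scene");W=snap("wrist","w_wrist")
for P in (W,T,S):
  for a in imaging.place_of(P,"tray")[:1]: print(P["n"],a["score"],np.round(a["location"]),onz(P,*a["location"],0))
togo([.4317,-.006,.026],9.6)
E
```

```text
clock: 43.22
tool_pos: [0.5022, 0.1972, 0.0377]
eef_rot: [0.719, 0.695, 0.0, 0.0]
contact_force: [-3.9, -0.3, 7.5]
opening: 0.27
clock: 44.48
tool_pos: [0.4309, 0.0028, 0.1675]
eef_rot: [0.646, 0.764, 0.0, 0.001]
contact_force: [0.7, -0.7, -0.9]
opening: 0.275
wrist 0.78 [221. 389.] [0.49832754 0.00561012 0.        ]
top 0.94 [290. 401.] [0.49682733 0.00668086 0.        ]
scene 0.97 [363. 293.] [0.49617727 0.0100442  0.        ]
t 44.77 tcp [0.4321 0.0059 0.1671] tool-y dir 9.7 q7 -0.72 F [ 0.6 -0.1  0.1] | shift [-11.8  -2.7 141.1] mm turn 0.1
```

View pics/w_wrist.png

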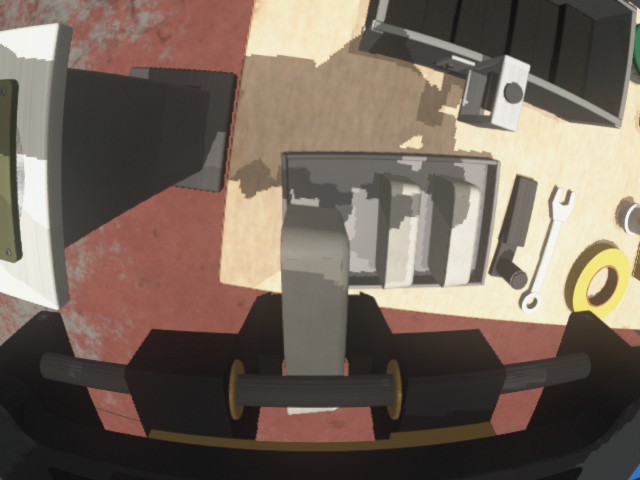

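Run:
```python
from h import *
W=snap("wrist")
a=imaging.trace(W,"tray")[0];m=a["pixels"]
cv2.imwrite("pics/w_mask.png",(m*255).astype(np.uint8))
for (r,c) in [(153,284),(160,498),(287,490)]: print(onz(W,r,c,.024).round(4))
T=snap("top","x_top")
```

```text
[0.4012 0.0572 0.024 ]
[0.5772 0.087  0.024 ]
[ 0.6068 -0.0275  0.024 ]
```

```bash
python3 -c "
import cv2
a=cv2.imread('pics/x_top.png')[180:380,230:450];cv2.imwrite('pics/x_crop.png',cv2.resize(a,None,fx=3.5,fy=3,interpolation=2))
a=cv2.imread('pics/w_wrist.png')[120:320,260:540];cv2.imwrite('pics/w_crop.png',cv2.resize(a,None,fx=2.8,fy=2.8,interpolation=2))"
```

View pics/w_crop.png

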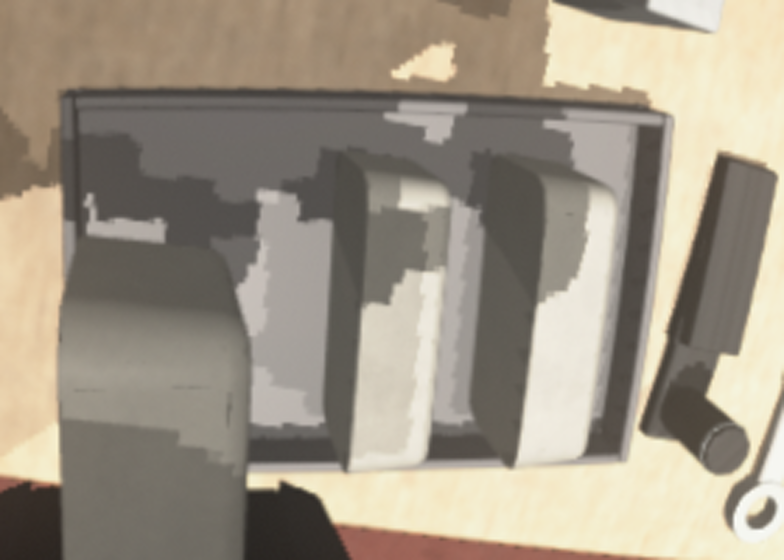

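View pics/x_crop.png

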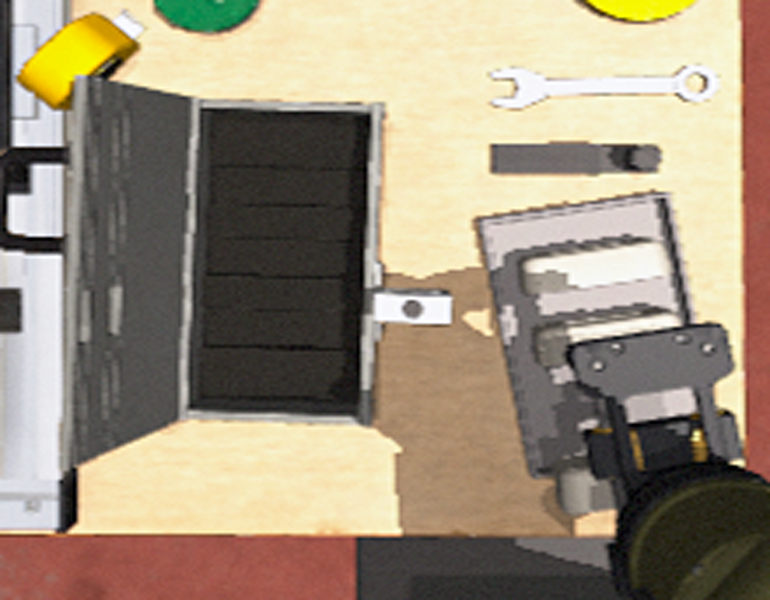

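Run:
```python
from h import *
T=snap("top")
P=[onz(T,r,c,.024)[:2] for c,r in [(381.4,338.3),(366.6,252.7),(420.9,245)]]
for p in P: print(p.round(4))
a=P[1]-P[0];b=P[2]-P[1];print(np.linalg.norm(a),np.degrees(np.arctan2(a[1],a[0])),np.linalg.norm(b),np.degrees(np.arctan2(b[1],b[0]))); print((P[0]+P[2])/2)
S=snap("scene");
for X in (T,S):
  m=imaging.place_of(X,"tray")[0];print(m["score"],onz(X,*m["location"],0))
togo([.4317,-.006,.026],9.6)
```

```text
[0.3976 0.0505]
[0.5764 0.0803]
[ 0.592  -0.0328]
0.1812892346257698 9.447263418163645 0.11415616673353635 -82.14192010352122
[0.49483085 0.00887178]
0.79 [0.48763503 0.01100281 0.        ]
0.81 [0.49785528 0.01205327 0.        ]
t 45.12 tcp [0.4312 0.0048 0.1667] tool-y dir 9.7 q7 -0.72 F [ 0.4  0.2 -1. ] | shift [-10.8  -1.3 140.7] mm turn 0.1
```

```bash
python3 -m creep '[[255,-0.007,0.014,0.03,0],[255,-0.007,0.014,0.07,0],[255,-0.007,0.014,0.10,0],[255,-0.007,0.014,0.10,0]]' 20
python3 - <<'E'
from h import *
W=snap("wrist","y_wrist"); togo([.446,.0,.026],9.6)
E
```

```text
clock: 45.62
tool_pos: [0.445, 0.0, 0.0654]
eef_rot: [0.645, 0.764, -0.002, -0.001]
contact_force: [0.7, 0.1, -0.5]
opening: 0.267
t 45.67 tcp [4.457e-01 1.000e-04 6.650e-02] tool-y dir 9.7 q7 -0.97 F [ 0.2  0.6 -0.6] | shift [-0.1  0.3 40.5] mm turn 0.1
```

View pics/y_wrist.png

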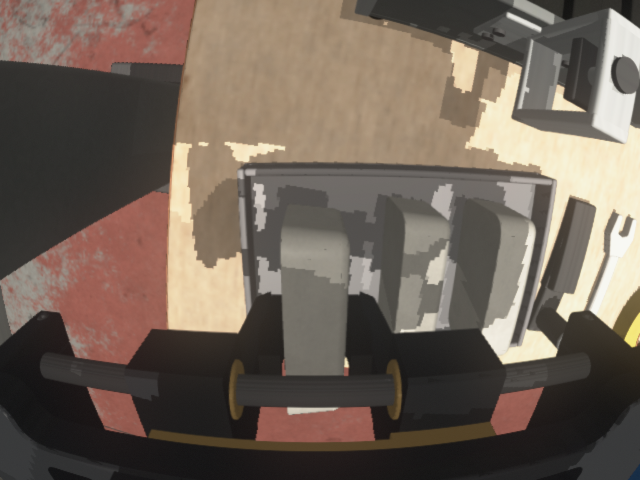

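```bash
python3 -m creep '[[255,0,0,0.02,0],[255,0,0,0.033,0],[255,0,0,0.0395,0],[255,0,0,0.0395,0],[156,0,0,0.0395,0],[156,0,0,0.0395,0],[156,0,0,0.0395,0],[156,0,0,0.0395,0],[156,0,0,0.01,0],[156,0,0,-0.03,0]]' 20; python3 -m creep '[[156,0,0,-0.05,0],[156,0.02,0.01,-0.09,2],[156,0.04,0.03,-0.10,5],[156,0.07,0.07,-0.10,11.5],[156,0.07,0.10,-0.10,11.5],[156,0.05,0.14,-0.10,11.5],[156,0.03,0.17,-0.10,11.5]]'
python3 - <<'E'
from h import *
W=snap("wrist","z_wrist");T=snap("top","z_top")
for P in (W,T):
 for n in ("knob","wedge"):
  for a in imaging.place_of(P,n)[:2]: print(n,a["score"],np.round(a["location"]),onz(P,*a["location"],.03 if n=="knob" else 0))
togo([.618,-.012,.0135],-2)
E
```

```text
clock: 46.92
tool_pos: [0.4449, -0.0004, 0.0966]
eef_rot: [0.645, 0.764, -0.001, -0.002]
contact_force: [0.8, -1.0, 1.2]
opening: 0.388
clock: 47.8
tool_pos: [0.6098, 0.0577, 0.1965]
eef_rot: [0.718, 0.696, -0.0, -0.0]
contact_force: [-0.3, 0.5, 0.9]
opening: 0.387
knob 0.85 [290. 326.] [ 0.61974767 -0.01506712  0.03      ]
wedge 0.62 [275. 324.] [ 0.61871721 -0.01297467  0.        ]
t 48.1 tcp [0.6073 0.0585 0.1966] tool-y dir -1.8 q7 -0.73 F [-0.3  0.2 -0.2] | shift [-70.2  13.2 183. ] mm turn 0.2
```

View pics/z_wrist.png

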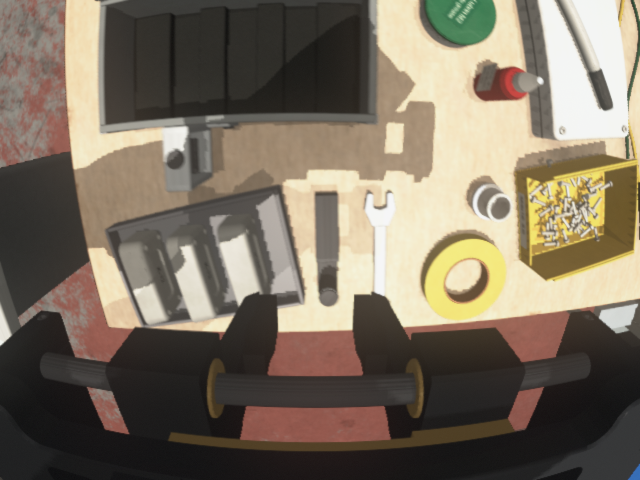

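View pics/z_top.png

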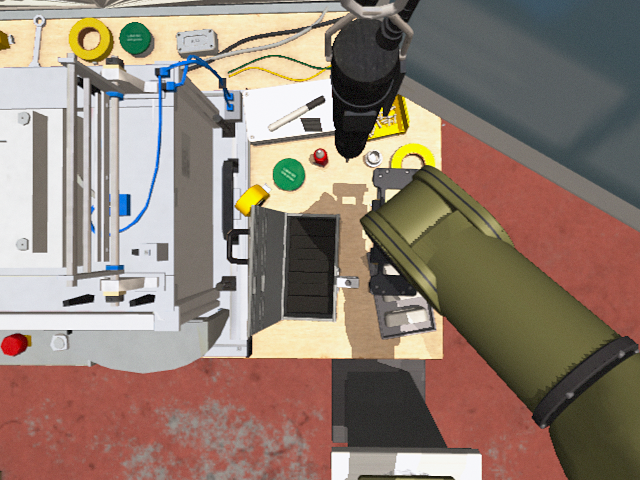

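```bash
python3 -m creep '[[156,-0.02,0.005,0,-10],[156,-0.04,0.01,0,-20],[156,-0.06,0.011,0,-30],[156,-0.071,0.0125,0.0,-40],[156,-0.071,0.0125,0.02,-50],[156,-0.071,0.0125,0.04,-60],[156,-0.071,0.0125,0.06,-70],[156,-0.071,0.0125,0.08,-80],[156,-0.071,0.0125,0.10,-89.8],[156,-0.071,0.0125,0.10,-89.8]]'
python3 - <<'E'
from h import *
W=snap("wrist","aa_wrist")
for n in ("knob","wedge"):
  for a in imaging.place_of(W,n)[:2]: print(n,a["score"],np.round(a["location"]),onz(W,*a["location"],.03 if n=="knob" else 0))
togo([.6188,-.013,.0265],88)
E
```

```text
clock: 49.35
tool_pos: [0.617, -0.0132, 0.0955]
eef_rot: [0.018, 1.0, -0.0, -0.002]
contact_force: [-0.1, 0.3, 1.5]
opening: 0.388
knob 0.8 [257. 311.] [ 0.61734304 -0.01652899  0.03      ]
wedge 0.62 [243. 312.] [ 6.19265075e-01 -1.63159148e-02 -2.77555756e-17]
t 49.5 tcp [ 0.6191 -0.0128  0.0979] tool-y dir 87.8 q7 0.63 F [-0.6 -0.4 -0.2] | shift [ 0.4 -0.2 71.4] mm turn -0.2
```

View pics/aa_wrist.png

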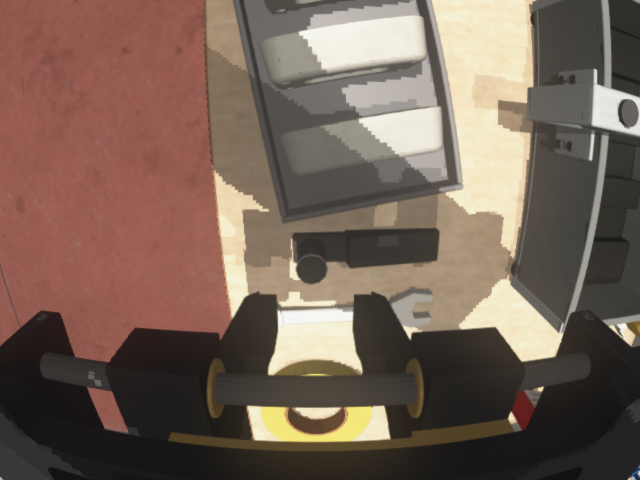

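```bash
python3 -m creep '[[156,0,0,0.03,0],[156,0.001,-0.001,0.055,0],[156,0.001,-0.001,0.0705,0],[156,0.001,-0.001,0.0705,0],[255,0.001,-0.001,0.0705,0],[255,0.001,-0.001,0.0705,0],[255,0.001,-0.001,0.0705,0],[255,0.001,-0.001,0.0705,0],[255,0.001,-0.001,0.0705,0]]' 30; python3 -m creep '[[255,0,0,0,0],[255,0,0,-0.01,0],[255,0,0,-0.05,0],[255,0,0,-0.10,0],[255,0,0,-0.14,0],[255,0,0,-0.14,0]]' 30
python3 - <<'E'
from h import *
W=snap("wrist","ab_wrist");S=snap("scene","ab_scene")
togo([.52,.2,.16],-2)
E
```

```text
clock: 50.62
tool_pos: [0.6186, -0.0143, 0.0273]
eef_rot: [0.018, 1.0, 0.0, 0.001]
contact_force: [-0.7, -0.7, 5.1]
opening: 0.196
clock: 51.38
tool_pos: [0.6194, -0.0135, 0.1698]
eef_rot: [0.018, 1.0, 0.001, 0.003]
contact_force: [0.5, -0.6, -1.4]
opening: 0.194
t 51.48 tcp [ 0.6173 -0.015   0.1659] tool-y dir 87.9 q7 0.71 F [-0.1  0.2 -2.2] | shift [105.  211.3   5.7] mm turn 89.9
```

View pics/ab_wrist.png

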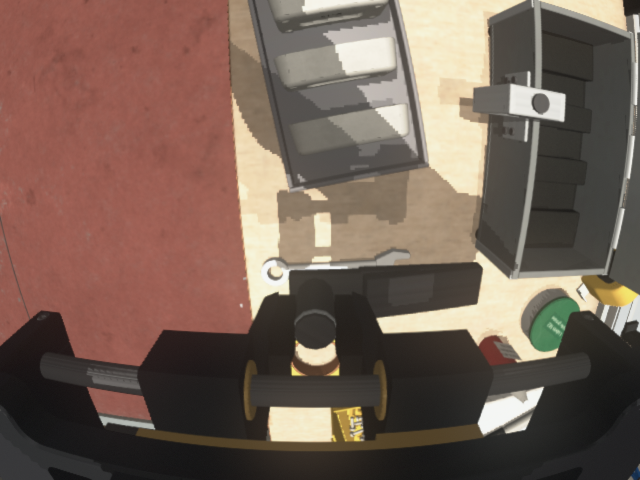

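View pics/ab_scene.png

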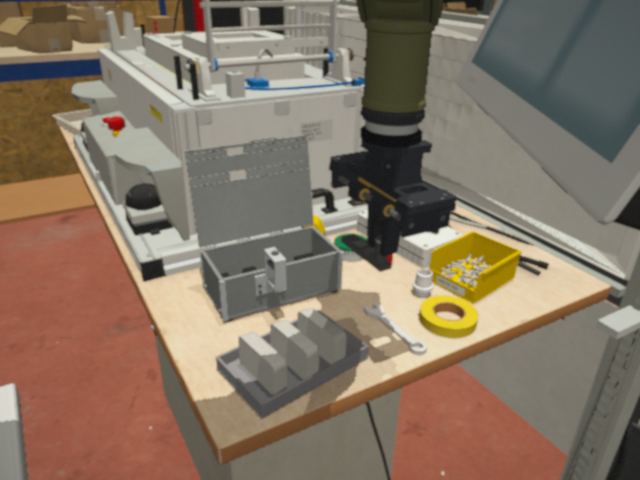

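```bash
python3 -m creep '[[255,0.02,0,-0.01,10],[255,0.04,0,-0.01,20],[255,0.06,0.00,-0.01,30],[255,0.08,0.03,-0.01,40],[255,0.10,0.06,-0.01,50],[255,0.114,0.09,-0.01,60],[255,0.114,0.12,-0.01,70],[255,0.114,0.15,-0.01,80],[255,0.114,0.19,-0.01,89.9],[255,0.114,0.2095,-0.01,89.9]]' 30; python3 -m creep '[[255,0,0,0,0]]' 30
python3 - <<'E'
from h import *
W=snap("wrist","ac_wrist");S=snap("scene","ac_scene")
togo([.511,.1984,.0555],-2)
E
```

```text
clock: 52.72
tool_pos: [0.5104, 0.2009, 0.1751]
eef_rot: [0.718, 0.696, -0.001, -0.0]
contact_force: [0.4, 0.4, -1.0]
opening: 0.191
clock: 52.85
tool_pos: [0.5107, 0.1997, 0.1754]
eef_rot: [0.717, 0.697, -0.001, -0.0]
contact_force: [0.1, -0.9, -0.9]
opening: 0.193
t 52.95 tcp [0.5112 0.1967 0.1753] tool-y dir -2.0 q7 -1.09 F [-0.3 -0.  -0.7] | shift [  2.   -0.  119.8] mm turn 0.0
```

View pics/ac_wrist.png

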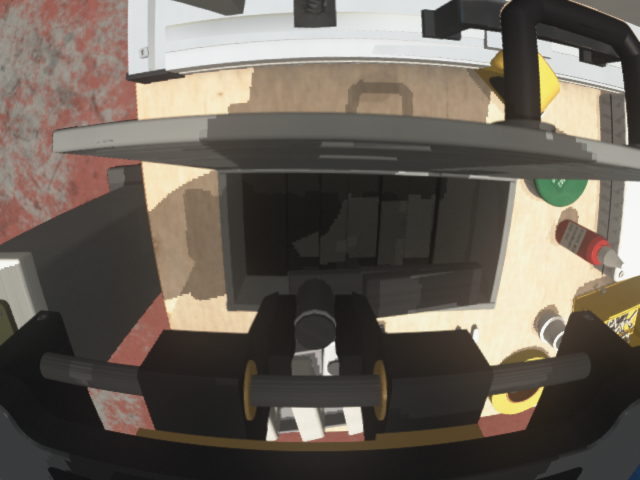

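View pics/ac_scene.png

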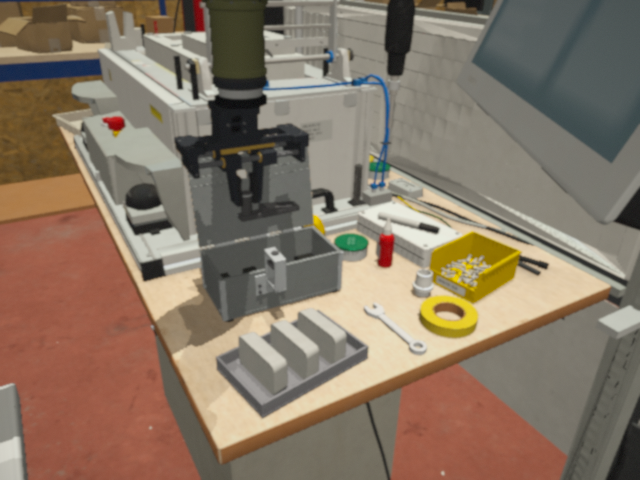

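```bash
python3 -m creep '[[255,0,0,0.04,0],[255,0,0,0.075,0],[255,0,0,0.10,0],[255,0,0,0.11,0],[255,0,0,0.116,0],[255,0,0,0.119,0],[255,0,0,0.119,0]]' 30; python3 -m creep '[[180,0,0,0,0],[180,0,0,0,0],[180,0,0,0,0],[180,0,0,-0.01,0],[180,0,0,-0.05,0],[180,0,0,-0.10,0],[220,-0.03,0,-0.13,0],[255,-0.07,0,-0.13,0]]'
python3 - <<'E'
from h import *
W=snap("wrist","ad_wrist");T=snap("top","ad_top")
for P in (W,T):
 for n,z in dict(knob=.058,wedge=.028,wedge_tip=.028,box=0,hinge=.0835).items():
  for a in imaging.place_of(P,n)[:1]: print(n,a["score"],np.round(a["location"]),onz(P,*a["location"],z).round(4))
togo([.511,.1984,.0555],-2)
E
```

```text
clock: 53.82
tool_pos: [0.5118, 0.1991, 0.0577]
eef_rot: [0.719, 0.695, 0.0, 0.0]
contact_force: [0.3, 0.4, -0.3]
opening: 0.199
clock: 54.82
tool_pos: [0.5105, 0.1304, 0.1904]
eef_rot: [0.718, 0.696, 0.003, 0.001]
contact_force: [0.5, -1.2, 0.9]
opening: 0.09
knob 0.81 [136. 310.] [0.5122 0.2002 0.058 ]
wedge 0.83 [136. 312.] [0.5136 0.1988 0.028 ]
wedge_tip 0.88 [136. 418.] [0.6025 0.1984 0.028 ]
hinge 0.69 [ 63. 371.] [0.5544 0.2509 0.0835]
knob 0.88 [287. 306.] [0.508  0.2049 0.058 ]
wedge 0.7 [284. 310.] [0.5119 0.2002 0.028 ]
wedge_tip 0.85 [242. 308.] [0.599  0.2032 0.028 ]
box 0.96 [264. 313.] [0.5518 0.1941 0.    ]
hinge 0.79 [268. 280.] [0.5487 0.2551 0.0835]
t 55.42 tcp [0.5089 0.1298 0.1871] tool-y dir -1.9 q7 -0.99 F [ 0.4  0.3 -0.9] | shift [ 68.6  -0.2 131.6] mm turn 0.1
```

View pics/ad_wrist.png

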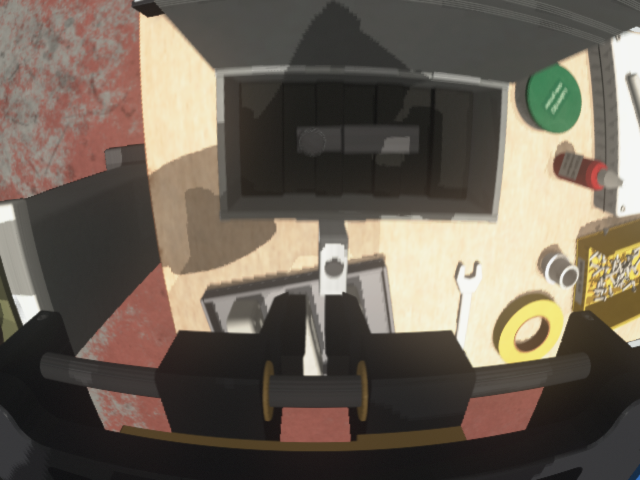

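View pics/ad_top.png

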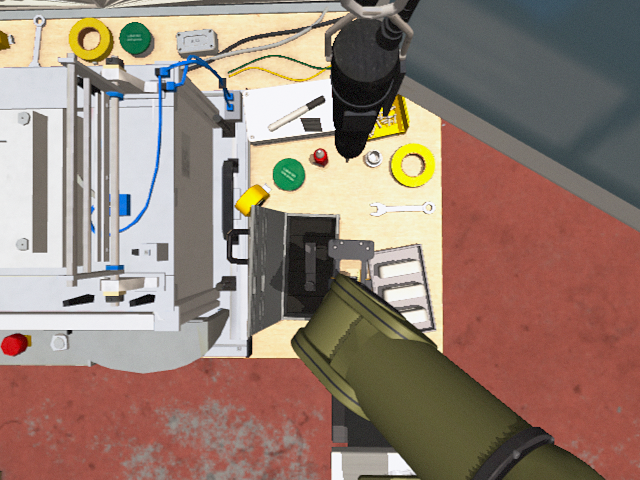

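Run:
```python
from h import *
T=snap("top");S=snap("scene","ae_scene")
for t,s in [((328,179),(107,189)),((302,214),(232,206)),((78,160),(82,358))]:
    X,e=tri([ray(T,*t),ray(S,*s)]);print(X.round(3),e.round(4))
a=cv2.imread('pics/ad_top.png')[40:360,120:400];cv2.imwrite('pics/ae_crop.png',cv2.resize(a,None,fx=2.1,fy=1.85,interpolation=2))
b=S["image"][60:280,90:400];cv2.imwrite('pics/ae_crop2.png',cv2.resize(b,None,fx=2.5,fy=2.5,interpolation=2))
```

```text
[0.479 0.375 0.29 ] 0.0099
[0.489 0.391 0.045] 0.0138
[0.851 0.407 0.293] 0.0008
```

View pics/ae_crop.png

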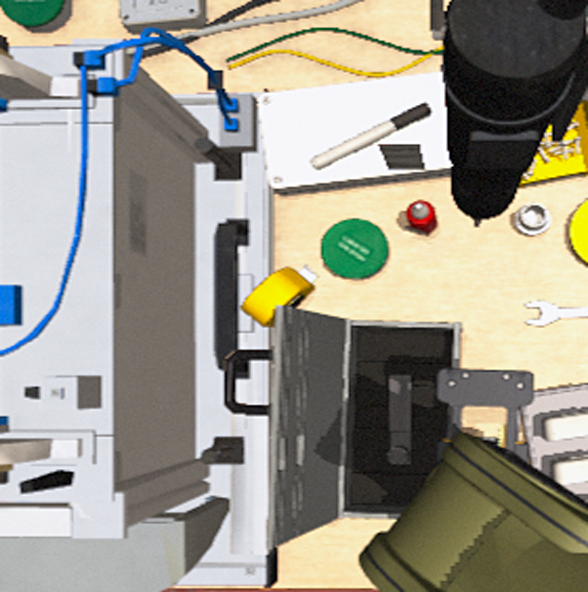

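View pics/ae_crop2.png

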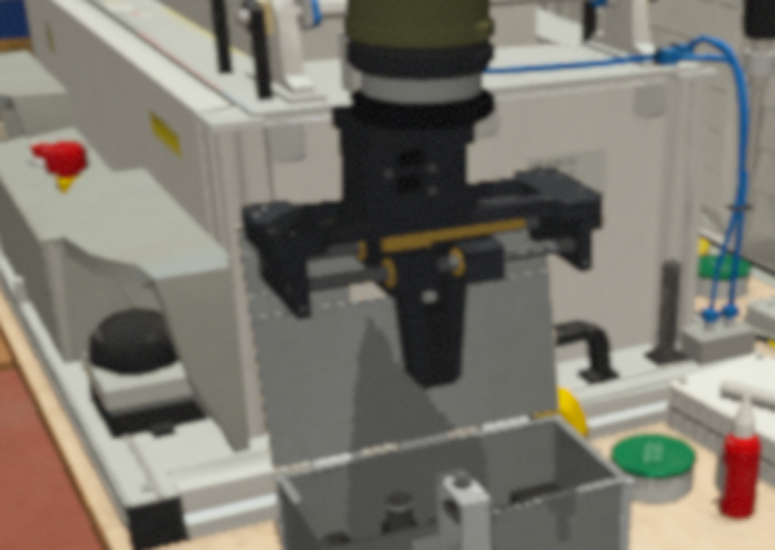

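```bash
python3 -m creep '[[255,0,0,-0.04,0],[255,0,0,-0.085,0],[255,0.05,0,-0.085,0],[255,0.10,0,-0.085,0],[255,0.14,0,-0.085,0],[255,0.16,0,-0.085,0],[255,0.173,0,-0.085,0],[255,0.173,0,-0.085,0]]' 20
python3 - <<'E'
from h import *
W=snap("wrist","af_wrist");S=snap("scene","af_scene")
togo([.511,.302,.20],-2)
E
```

```text
clock: 56.52
tool_pos: [0.5151, 0.3016, 0.272]
eef_rot: [0.719, 0.695, -0.0, 0.0]
contact_force: [0.0, -0.2, 0.0]
opening: 0.006
t 56.62 tcp [0.5154 0.3002 0.272 ] tool-y dir -2.1 q7 -1.10 F [-0.2 -0.6 -0.2] | shift [ 1.7 -4.5 72. ] mm turn -0.1
```

View pics/af_wrist.png

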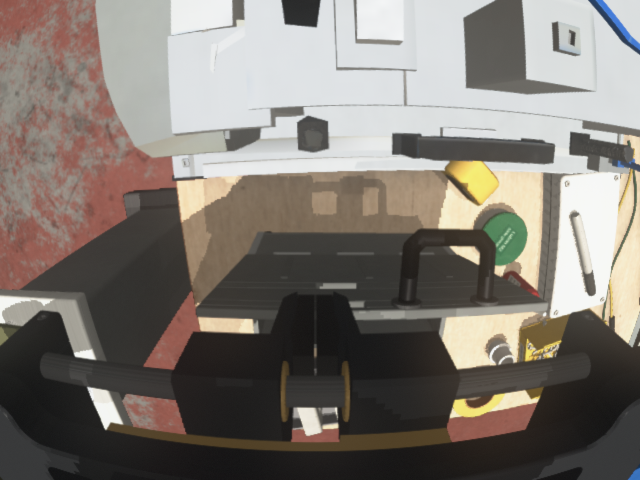

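View pics/af_scene.png

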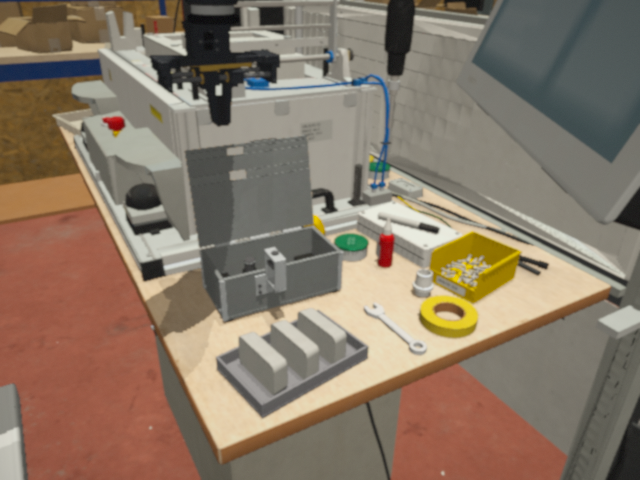

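Run:
```python
from h import *
W=snap("wrist")
s,R=tool();print(proj(W,s["tool_pos"]))
for c in(230,500):
  for r in(300,306,312):print(c,r,onz(W,r,c,.243).round(4))
```

```text
(np.float64(310.7467989636336), np.float64(311.25000501276094))
230 300 [0.4712 0.2913 0.243 ]
230 306 [0.4707 0.2876 0.243 ]
230 312 [0.4701 0.2838 0.243 ]
500 300 [0.6248 0.2829 0.243 ]
500 306 [0.6256 0.2788 0.243 ]
500 312 [0.6264 0.2746 0.243 ]
```

```bash
python3 -m creep '[[255,0.008,0,0,0],[255,0.014,-0.002,0,0],[255,0.014,-0.004,0.02,0],[255,0.014,-0.004,0.04,0],[255,0.014,-0.004,0.055,0],[255,0.014,-0.004,0.07,0],[255,0.014,-0.004,0.07,0]]' 20
python3 - <<'E'
from h import *
W=snap("wrist","ag_wrist")
togo([.511,.302,.20],-2)
E
```

```text
clock: 57.55
tool_pos: [0.511, 0.3157, 0.2011]
eef_rot: [0.719, 0.695, -0.001, -0.0]
contact_force: [-1.5, 0.0, -0.6]
opening: 0.005
t 57.6 tcp [0.5114 0.3162 0.2019] tool-y dir -2.0 q7 -1.19 F [0.4 0.3 0.6] | shift [-14.2   0.1   1.9] mm turn 0.0
```

View pics/ag_wrist.png

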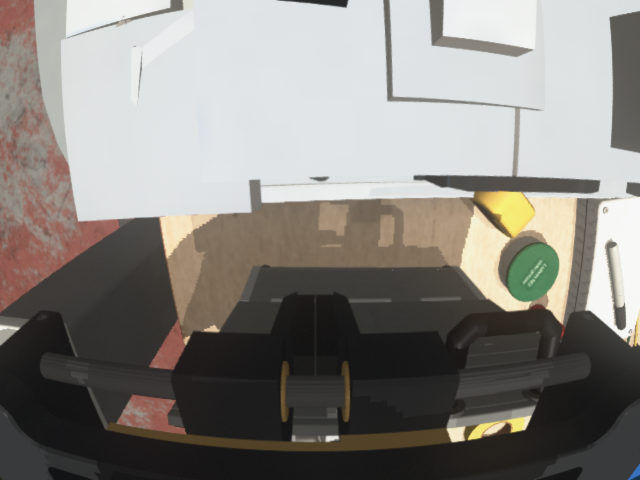

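```bash
python3 -m creep '[[255,-0.015,0,0,0],[255,-0.033,0,0,0],[255,-0.045,0,-0.001,0],[255,-0.056,0,-0.002,0],[255,-0.067,0,-0.001,0],[255,-0.078,0,0,0],[255,-0.089,0,0.003,0],[255,-0.10,0,0.007,0],[255,-0.112,0,0.0125,0],[255,-0.112,0,0.0125,0]]' 20
python3 - <<'E'
from h import *
W=snap("wrist","ah_wrist");S=snap("scene","ah_scene")
togo([.511,.178,.1705],-2)
E
```

```text
clock: 58.85
tool_pos: [0.5074, 0.2016, 0.1888]
eef_rot: [0.72, 0.694, -0.002, 0.001]
contact_force: [-0.6, 1.1, 0.4]
opening: -0.0
t 58.95 tcp [0.5076 0.2031 0.1894] tool-y dir -2.0 q7 -1.10 F [0.5 0.3 0.5] | shift [-24.9   4.3  19. ] mm turn -0.0
```

View pics/ah_scene.png

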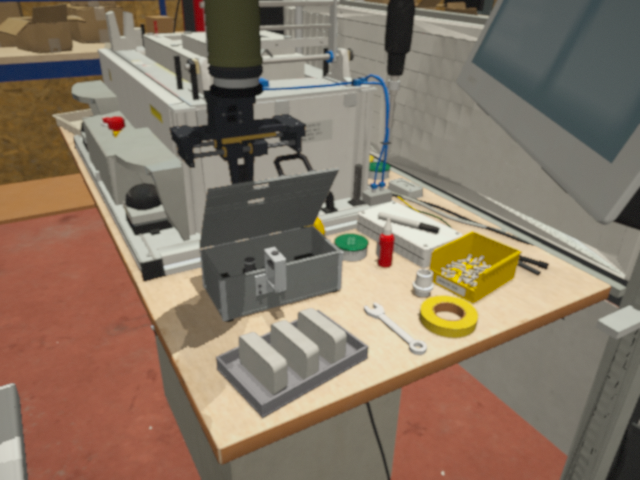

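View pics/ah_wrist.png

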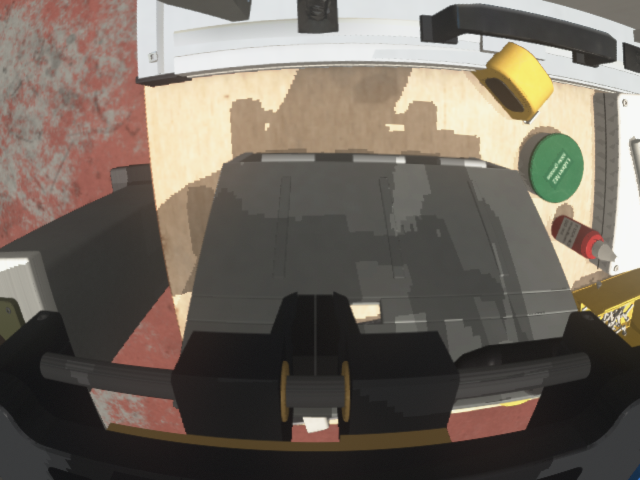

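```bash
python3 -m creep '[[255,0,0,-0.01,0],[255,0,-0.036,-0.01,0],[255,0,-0.036,0,0],[255,-0.012,-0.036,0.009,0],[255,-0.0245,-0.036,0.0185,0],[255,-0.035,-0.036,0.031,0],[255,-0.044,-0.036,0.043,0],[255,-0.051,-0.036,0.057,0],[255,-0.0565,-0.036,0.0714,0],[255,-0.0565,-0.036,0.0714,0]]' 20
python3 - <<'E'
from h import *
W=snap("wrist","ai_wrist");S=snap("scene","ai_scene")
togo([.472,.1415,.0865],-2)
E
```

```text
clock: 60.2
tool_pos: [0.4688, 0.1472, 0.1169]
eef_rot: [0.719, 0.695, -0.002, 0.0]
contact_force: [0.3, -0.3, 0.2]
opening: 0.006
t 60.3 tcp [0.4695 0.1486 0.118 ] tool-y dir -2.0 q7 -1.22 F [ 0.1  0.5 -0. ] | shift [-7.   2.8 31.6] mm turn 0.0
```

View pics/ai_scene.png

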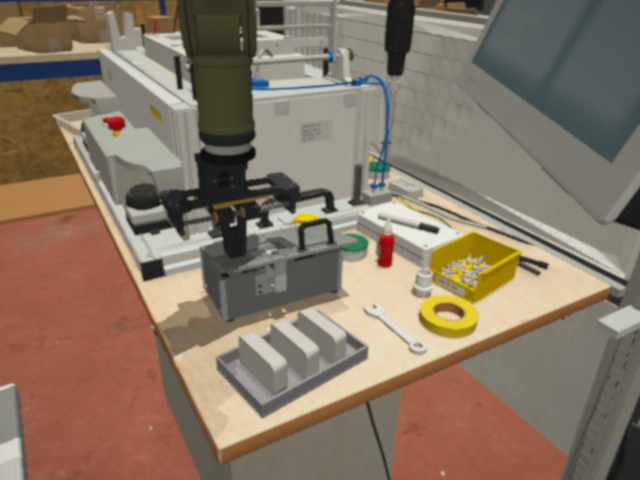

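View pics/ai_wrist.png

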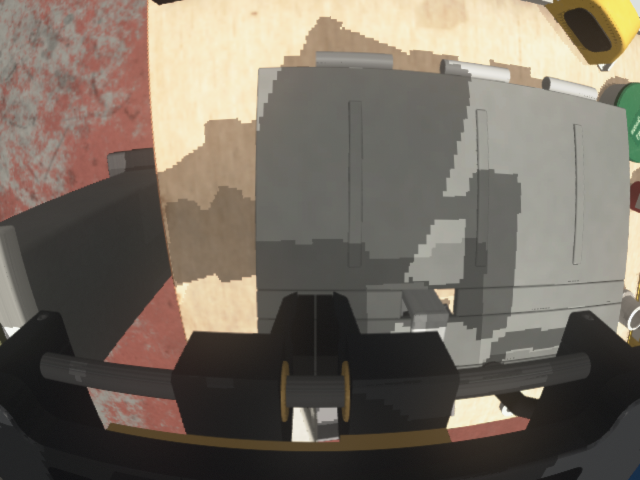

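```bash
python3 -m creep '[[255,-0.003,0,0.01,0],[255,-0.005,0,0.02,0],[255,-0.006,0,0.027,0],[255,-0.006,0,0.031,0],[255,-0.006,0,0.033,0],[255,-0.006,0,0.033,0],[255,-0.006,0,0.033,0]]' 20
python3 - <<'E'
from h import *
togo([.472,.1415,.0865],-2)
E
```

```text
clock: 61.18
tool_pos: [0.4694, 0.1426, 0.0867]
eef_rot: [0.719, 0.695, 0.0, 0.001]
contact_force: [-1.7, -2.0, 19.3]
opening: 0.001
t 61.17 tcp [0.4694 0.1426 0.0867] tool-y dir -2.0 q7 -1.29 F [-1.7 -2.  19.3] | shift [-1.   2.7  0.2] mm turn 0.0
```

```bash
python3 -m creep '[[255,0,0,0.0006,0],[255,0,0,0.0012,0],[255,0,0,0.0012,0],[255,0,0,0.0012,0],[255,0,0,0.0012,0]]' 20; python3 -m creep '[[255,0,0,-0.02,0],[255,0,0,-0.06,0],[255,0,0,-0.10,0],[255,-0.05,0,-0.15,0],[255,-0.10,0,-0.15,0],[255,-0.15,0,-0.15,0],[255,-0.20,0,-0.15,0],[255,-0.20,0,-0.15,0]]' 20;python3 - <<'E'
from h import *
T=snap("top","aj_top");S=snap("scene","aj_scene");W=snap("wrist","aj_wrist")
for P in (T,S,W):
 for n,z in dict(handle=.1255,hinge=.0835,box=0,staple=.0865,tray=0,spanner=0,tape_measure=0).items():
  for a in imaging.place_of(P,n)[:1]: print(P["n"],n,round(a["score"],2),np.round(a["location"]),onz(P,*a["location"],z).round(4))
E
```

```text
clock: 61.8
tool_pos: [0.4694, 0.1426, 0.0866]
eef_rot: [0.719, 0.695, 0.0, 0.002]
contact_force: [-5.6, -3.1, 31.1]
opening: 0.003
clock: 62.8
tool_pos: [0.4612, -0.0621, 0.2332]
eef_rot: [0.722, 0.692, -0.002, 0.0]
contact_force: [-0.7, 1.5, 0.5]
opening: 0.006
top handle 0.92 [249. 357.] [0.5863 0.1029 0.1255]
top hinge 0.58 [266. 278.] [0.5522 0.258  0.0835]
top box 0.98 [266. 314.] [0.5466 0.192  0.    ]
top staple 0.88 [280. 345.] [0.5236 0.1263 0.0865]
top tray 0.7 [293. 401.] [0.49   0.0052 0.    ]
top spanner 0.84 [206. 401.] [0.6758 0.0048 0.    ]
top tape_measure 0.81 [198. 255.] [0.6957 0.3202 0.    ]
scene handle 0.57 [246. 323.] [0.5923 0.0951 0.1255]
scene hinge 0.64 [232. 257.] [0.5555 0.2643 0.0835]
scene box 0.58 [291. 271.] [0.5486 0.1955 0.    ]
scene staple 0.88 [272. 274.] [0.521  0.1209 0.0865]
scene tray 0.79 [365. 290.] [0.4919 0.0092 0.    ]
scene spanner 0.58 [329. 396.] [0.6756 0.0032 0.    ]
wrist handle 0.9 [ 26. 480.] [0.5877 0.096  0.1255]
wrist staple 0.56 [  1. 385.] [0.5254 0.1214 0.0865]
wrist tray 0.76 [138. 344.] [0.4963 0.0044 0.    ]
wrist spanner 0.64 [146. 502.] [ 0.6726 -0.0012  0.    ]
```

View pics/aj_top.png

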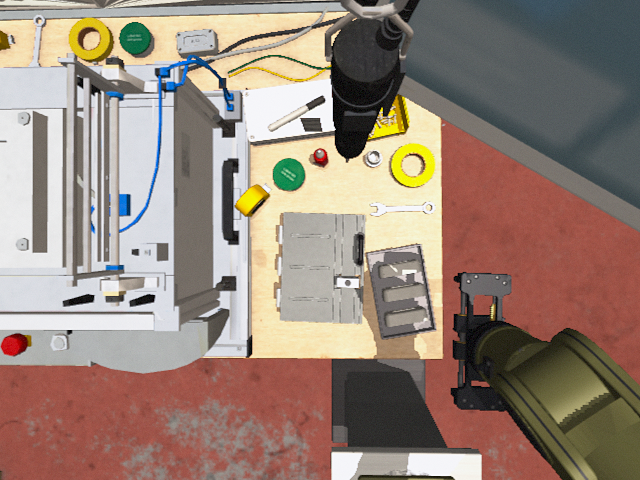

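View pics/aj_scene.png

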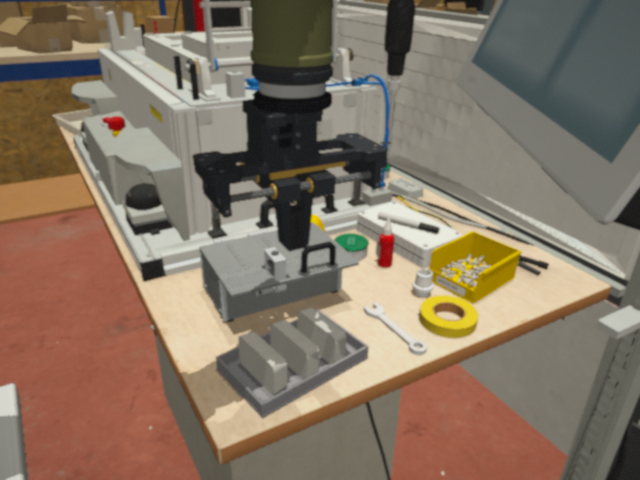

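View pics/aj_wrist.png

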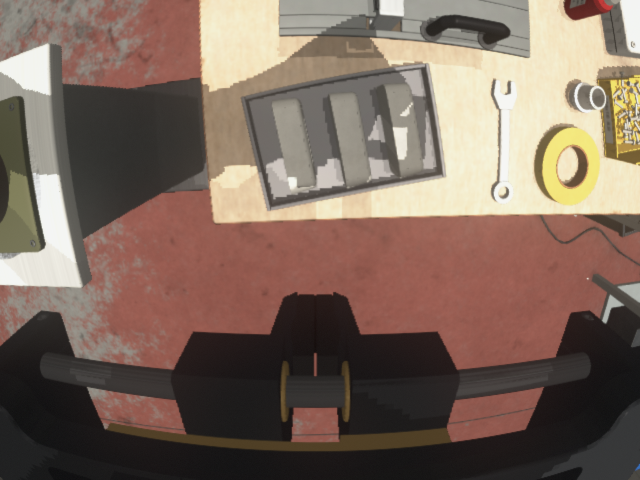

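Run:
```python
from h import *
print(r.finish_job())
```

```text
the job is handed in; nothing more can be done
None
```

The job is done and handed in after about 63 s of the 210 s allowed. The hand-in call gives no verdict.

- **Wedge:** I worked it out with swings of about 0.25 rad each way about the staple, then slid it free and laid it between the tray and the spanner. The box stayed where it was to within the measuring error of a few millimetres. The wedge now lies flat on the foam in the box, with its knob below the rim.
- **Covers:** All three were in the box. They now stand on edge in the tray. The tray was knocked about 15 mm while I carried the third cover, so I measured it again before setting that one down.
- **Lid:** I opened it by the handle, then pushed it past upright and later shut it with closed fingers. The final press was at the near end of the lid, over the right wall, with about 31 N. The fingertips stopped at 86.6 mm, where 86.5 mm means fully home, and going from 19 N to 31 N lowered the lid by no more than 0.1 mm.

**Last checks:**
- The final pictures show the lid flat, the three covers in the tray and the arm clear of everything.
- The other things on the bench look untouched by eye. Only the spanner and tape measure were measured again. The tape measure reads about 8 mm from its first reading, and the arm never touched it.
- Position readings for the box and tray differed between cameras by up to about 10 mm, which is within their usual scatter. I went by the pictures and the known geometry.
- I did not feel the grip slacken at any point.

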